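# Turn rubber-faced pads steel side up on the tipping ramp and register them in a jig

## Robot

A 6-joint arm with a two-finger parallel gripper is mounted at the origin on the work surface. World frame = base frame: x ahead of the robot, y to its left, z up, the work surface at z = 0. Lengths are in mm, angles in rad, forces in N, time in s.
With the tool pointing down it reaches from about 400 to 925 mm from the base axis. Payload 12.5 kg.
Tool frame: the origin (TCP) lies between the finger pads; the fingertips stand 11 mm ahead of it and the grasp point (between the pads) lies 8 mm behind it (env.tip_extent is the distance from the TCP to the fingertips, in mm); x points along the fingers, z is the direction in which the jaws open and shut, and the axes are right-handed (so a half turn about x gives the same grasp; the last joint's range is limited). The gripper opens to 95 mm and grips with 3 to 60 N. Pads are 20 mm wide; open, the fingers measure 119 mm over their backs; the gripper's body (75 mm by 180 mm) begins 59 mm behind the grasp point.
Start: joints at [1.074, 0.491, 1.559, -0, 1.092, -0.106], TCP at [238.065, 577.902, 225.661] pointing down, gripper open.
Joint ranges: [-3.1, 3.1], [-0.84, 2.19], [0.05, 2.79], [-1.13, 4.28], [0.06, 2.93], [-2.69, 2.69]. Speed limits (rad/s): [2.22, 2.22, 2.79, 3.14, 3.14, 3.14].

## Interface

Orientations are given as [roll, pitch, yaw] about the fixed x, y, z axes, in that order (R = Rz(yaw) Ry(pitch) Rx(roll)).
In Python, from cell import status, imaging, env gives the robot as it stands. The module is installed in compiled form; this text tells all that it offers.
- The arm moves only by the tool apply_moves, never from a script. Its argument "increments" is a list of rows, each a list of 5 numbers: the closure, from 0 (fully open) to 1 (shut), then the shift along the tool's x, y, z in mm, then the turn about the tool's x in degrees. A call has 1 to 10 rows; each row shifts and turns the commanded pose from where the row before left it, along the tool's axes as they then stand; what a row does not reach is not made up. A row lasts 1/10 s, in which the tool goes at most 50 mm and 8.59 degrees, less where a joint would pass 70% of its speed; a pose out of reach is approached as far as the arm can. A call with a gripper value outside its range is refused whole. The fingers move at their own pace and stop on an object; the grip force is fixed at half the most. Time passes only in rows, so rows that do not move let the fingers close. It gives the time, the measured TCP pose, the force and the opening at its end, in the units of the state.
- status.state(): the state, without advancing time (a new reading comes with each control period).
- imaging.read_camera(name): name is "side" or "top" or "wrist"; returns a dict with "pixels" (420x560x3 uint8, red, green, blue), "fovy" (degrees; the focal length in pixels is half the picture's height over the tangent of half this angle, whatever the lens; pixels are square), "cx", "cy" (the principal point, pixels), "distortion" ([k1, k2, p1, p2, k3] as OpenCV has them; the pictures are not rectified), "R" (3x3) and "t" (3): a world point X has camera coordinates R X + t. Camera axes: x right, y down, z forward; pixel columns grow to the right and rows downward; lengths in mm; the calibration is good to about 2 mm. A picture is of the moment at which its call begins. There is no depth.
- env.job_done(): hands the job in, once; it reports no verdict.
The state is a dict: "t": time; "joints": joint angles; "qvel": joint speeds; "tau": joint torques, N m; "eef_pos": TCP position; "tcp_rot": TCP orientation; "ft_force": force on the tool from outside, world axes, zero at the start; "moment": the same for the moment, N m; "opening": opening from 0.0 (shut) to 1.0 (fully open).
Only numpy, scipy, OpenCV 4.12 (cv2) and the standard library are available. Lean on these libraries where they do the work, as an engineer would, in place of code of your own. Each camera call takes 0.05 s, during which the arm holds its last target. There are 200 camera calls.

## Task

The machine pads lie on the bench rubber side up. Swing the jig's hold-down bar clear, turn every pad over (dropped across the edge of the tipping ramp, it flips), and set the pads steel side up in the jig in one straight row, pushed fully home against the back fence and, side by side with their long sides touching, against the end stop. When all the pads are in, swing the hold-down bar back fully across them, and leave everything else on the bench where it stands.

Things in the scene. Friction and masses are not known exactly. Their poses are not given: they have to be found in the camera images.
- pad1_mid (a point): Flat machine pad: steel plate 60 x 46 x 5 mm with a black rubber facing 50 x 38 x 3 mm bonded centrally on one face (8 mm thick in all, about 120 g). The point is its centre, half-way through the 8 mm. x along the 60 mm length, y along the 46 mm width, z out of the rubber face (z down: turned over, steel up). Starts rubber up on the bench. May be absent.
- pad2_mid (a point): Flat machine pad: steel plate 60 x 46 x 5 mm with a black rubber facing 50 x 38 x 3 mm bonded centrally on one face (8 mm thick in all, about 120 g). The point is its centre, half-way through the 8 mm. x along the 60 mm length, y along the 46 mm width, z out of the rubber face (z down: turned over, steel up). Starts rubber up on the bench. May be absent.
- pad3_mid (a point): Flat machine pad: steel plate 60 x 46 x 5 mm with a black rubber facing 50 x 38 x 3 mm bonded centrally on one face (8 mm thick in all, about 120 g). The point is its centre, half-way through the 8 mm. x along the 60 mm length, y along the 46 mm width, z out of the rubber face (z down: turned over, steel up). Starts rubber up on the bench. May be absent.
- ramp_edge (a point): Middle of the sharp top edge of the fixed tipping ramp, 60 mm above the bench. The edge runs 90 mm along y. The slope climbs towards +x at 45 degrees from its foot 60 mm on the -x side; on the +x side the face is sheer down to the bench.
- ramp: The tipping ramp; origin on the bench under the edge's middle, axes as ramp_edge. A pad let go level, rubber up, its length along x, its centre 14 to 20 mm past the edge on the +x side and its underside 50 to 90 mm above the edge, strikes the edge, turns right over and lands rubber down on the bench, its centre 40 to 85 mm past the edge.
- jig_corner (a point): Inner corner of the fixed jig, where back fence and end stop meet, at the top of its base plate (8 mm above the bench). The fence stands at +x of this point and runs 235 mm towards -y; the end stop stands at +y of it and runs 105 mm towards -x; both rise 8 mm above the plate. z up.
- jig: The jig; origin on the bench under jig_corner, same axes. Its aluminium plate reaches 105 mm to -x and 240 mm to -y. The pads' length lies along x, so a pad's centre belongs 30 mm to -x of the corner, and 23, 69 or 115 mm to -y of it for the first, second and third pad of the row.
- bar (a joint): Swing of the hold-down bar about its upright pivot, rad. 0: fully across the row, parallel to the fence; 1.6: end of travel, pointing to -x of the jig. Bar 165 mm long, 20 mm wide, 8 mm thick, its underside 11 mm above the jig's plate (3 mm over the pads). Light friction; it stays where left. It starts across the row.
- bar_pivot (a point): On the pivot axis of the hold-down bar, at the bar's top face; 30 mm to -x and 42 mm to +y of the jig's corner.
- bar_knob (a point): Centre of the black upright knob at the bar's free end: 14 mm across, 34 mm high, this point half-way up it (44 mm above the bench); 155 mm from the pivot axis.
- tape: Bystander, not part of the job: grey roll of tape lying flat; leave it alone. Origin at the centre of its underside (tools: on the tool).
- wrench: Bystander, not part of the job: steel spanner lying flat; leave it alone. Origin at the centre of its underside (tools: on the tool).
- jar: Bystander, not part of the job: small glass jar; leave it alone. Origin at the centre of its underside (tools: on the tool).
- mug: Bystander, not part of the job: white mug; leave it alone. Origin at the centre of its underside (tools: on the tool).
- driver: Bystander, not part of the job: screwdriver lying flat; leave it alone. Origin at the centre of its underside (tools: on the tool).
Things that resemble listed ones, but are neither listed nor needed, are in the scene too. Leave any brown or green look-alike of the part that bears pad1_mid alone. What is shaped like the part that bears pad3_mid but blue is not meant.

How it is judged (in metres and radians):
On the way, in this order (a step that is already met when the one before it is completed fails the run):
1. the hold-down bar is swung clear of the jig (at least 1.0 rad) (value of joint bar above 1 rad), for 0.2 s.
2. every pad lies steel side up in the row, home against fence, stop and neighbour, and let go, with the bar still clear (angle between each of pad1_mid, pad2_mid, pad3_mid's own z axis and vertical above 3 rad and x of pad1_mid in the frame of jig_corner between -0.0328 and -0.0272 m and z of each of pad1_mid, pad2_mid, pad3_mid in the frame of jig_corner below 0.0065 m and angle between the x axis of each of pad1_mid, pad2_mid, pad3_mid and the x axis of jig_corner, either way round below 0.06 rad and (y of pad1_mid in the frame of jig_corner between -0.026 and -0.02 m or y of pad1_mid in the frame of jig_corner between -0.0735 and -0.0645 m or y of pad1_mid in the frame of jig_corner between -0.121 and -0.109 m) and x of pad2_mid in the frame of jig_corner between -0.0328 and -0.0272 m and (y of pad2_mid in the frame of jig_corner between -0.026 and -0.02 m or y of pad2_mid in the frame of jig_corner between -0.0735 and -0.0645 m or y of pad2_mid in the frame of jig_corner between -0.121 and -0.109 m) and x of pad3_mid in the frame of jig_corner between -0.0328 and -0.0272 m and (y of pad3_mid in the frame of jig_corner between -0.026 and -0.02 m or y of pad3_mid in the frame of jig_corner between -0.0735 and -0.0645 m or y of pad3_mid in the frame of jig_corner between -0.121 and -0.109 m) and (horizontal distance between pad1_mid and pad2_mid below 0.0535 m or horizontal distance between pad1_mid and pad3_mid below 0.0535 m) and (y of pad1_mid in the frame of jig_corner between -0.026 and -0.02 m or y of pad2_mid in the frame of jig_corner between -0.026 and -0.02 m or y of pad3_mid in the frame of jig_corner between -0.026 and -0.02 m) and linear speed of each of pad1, pad2, pad3 below 0.02 m/s and value of joint bar above 0.9 rad and contact force between the fingers and pad1 below 0.1 N and contact force between the fingers and pad2 below 0.1 N and contact force between the fingers and pad3 below 0.1 N), for 0.2 s.
At the end, for the whole second after the job is handed in: Every pad lies steel up on the jig plate in a gapless row from the end stop: within 2.8 mm of the fence, centre within 3, 4.5, 6 mm (1st, 2nd, 3rd) of its place along the row, square within 0.06 rad, at rest; the bar is within 0.12 rad of closed (angle between each of pad1_mid, pad2_mid, pad3_mid's own z axis and vertical above 3 rad and x of pad1_mid in the frame of jig_corner between -0.0328 and -0.0272 m and z of each of pad1_mid, pad2_mid, pad3_mid in the frame of jig_corner below 0.0065 m and angle between the x axis of each of pad1_mid, pad2_mid, pad3_mid and the x axis of jig_corner, either way round below 0.06 rad and (y of pad1_mid in the frame of jig_corner between -0.026 and -0.02 m or y of pad1_mid in the frame of jig_corner between -0.0735 and -0.0645 m or y of pad1_mid in the frame of jig_corner between -0.121 and -0.109 m) and x of pad2_mid in the frame of jig_corner between -0.0328 and -0.0272 m and (y of pad2_mid in the frame of jig_corner between -0.026 and -0.02 m or y of pad2_mid in the frame of jig_corner between -0.0735 and -0.0645 m or y of pad2_mid in the frame of jig_corner between -0.121 and -0.109 m) and x of pad3_mid in the frame of jig_corner between -0.0328 and -0.0272 m and (y of pad3_mid in the frame of jig_corner between -0.026 and -0.02 m or y of pad3_mid in the frame of jig_corner between -0.0735 and -0.0645 m or y of pad3_mid in the frame of jig_corner between -0.121 and -0.109 m) and (horizontal distance between pad1_mid and pad2_mid below 0.0535 m or horizontal distance between pad1_mid and pad3_mid below 0.0535 m) and (y of pad1_mid in the frame of jig_corner between -0.026 and -0.02 m or y of pad2_mid in the frame of jig_corner between -0.026 and -0.02 m or y of pad3_mid in the frame of jig_corner between -0.026 and -0.02 m) and linear speed of each of pad1, pad2, pad3 below 0.02 m/s and value of joint bar below 0.12 rad); the robot touches nothing.
It fails at once if a bystander is moved more than 50 mm (distance of any of tape, wrench, jar, mug, driver from where it was at the start of the episode above 0.05 m).
Of pad2, pad3 only 1 to 2 are there at a start; the rules pass over those that are not, and their reading is None.
At some moment in a run one of pad1, pad2, pad3 may be knocked a few centimetres aside while the robot is not near it.
Once in a run the grip may slacken for a moment while it holds something.
It also fails if it takes over 210 s, if anything falls off the work surface, if the arm or the gripper's body presses on something with over 40 N, if the wrist force passes 120 N, or if a joint passes its speed limit or range.

## Working session

There is one attempt and no reset: what is moved stays moved. The work goes in short steps, Python scripts to look and compute and a tool call to move; the robot and the scene stay as the last step left them, time stands still between calls to the robot, and variables do not carry over. Pictures are saved under pics/ and viewed, about 12 in all and at most 16, crops included, and the job is handed in when it is done.

Besides the shell and the picture viewer there is one more tool, called after "Request:" as name(argument=value, ...) on one line, values as JSON. apply_moves: Moves the arm, as the interface text tells. Its arguments: {"type":"object","properties":{"increments":{"type":"array"}},"required":["increments"]}

```bash
mkdir -p pics
cat > h.py <<'E'
import numpy as np, cv2, sys
from cell import status, imaging, env
def snap(name,fn=None):
    c=imaging.read_camera(name)
    if fn: cv2.imwrite('pics/'+fn,c['pixels'][:,:,::-1])
    np.save('/tmp/%s.npy'%name,c,allow_pickle=True)
    return c
def load(name): return np.load('/tmp/%s.npy'%name,allow_pickle=True).item()
def K(c):
    f=c['pixels'].shape[0]/2/np.tan(np.radians(c['fovy'])/2)
    return np.array([[f,0,c['cx']],[0,f,c['cy']],[0,0,1.]])
def ray(c,uv,z):
    p=cv2.undistortPoints(np.array(uv,float).reshape(-1,1,2),K(c),np.array(c['distortion'],float)).reshape(-1,2)
    R=np.array(c['R']);t=np.array(c['t']);C=-R.T@t
    d=np.c_[p,np.ones(len(p))]@R
    return C+d*((z-C[2])/d[:,2])[:,None]
def proj(c,X):
    r,_=cv2.Rodrigues(np.array(c['R']))
    return cv2.projectPoints(np.array(X,float).reshape(-1,1,3),r,np.array(c['t'],float),K(c),np.array(c['distortion'],float))[0].reshape(-1,2)
E
python3 - <<'E'
from h import *
np.set_printoptions(precision=3,suppress=True)
for n in ['top','side']:
    c=snap(n)
    cv2.imwrite(f'pics/{n}0.png',cv2.resize(c['pixels'][:,:,::-1],(800,600),interpolation=cv2.INTER_CUBIC))
    print(n,c['fovy'],c['distortion'],-np.array(c['R']).T@c['t'])
print(status.state())
E
```

```text
top 49.41525219334678 [-0.123  0.     0.     0.     0.   ] [ 415.372  -39.624 1053.893]
side 49.931988762688476 [-0.111  0.     0.     0.     0.   ] [ -68.396 -735.514  776.872]
{'t': 0.1, 'joints': array([ 1.074,  0.491,  1.559,  0.   ,  1.092, -0.106]), 'qvel': array([ 0.001, -0.002, -0.   , -0.   ,  0.001, -0.001]), 'tau': array([  0.003, -61.362, -25.861,   0.069,   0.047,  -0.   ]), 'eef_pos': array([237.949, 577.7  , 225.12 ]), 'tcp_rot': array([ 3.011,  1.57 , -2.092]), 'ft_force': array([-0.629, -0.752,  0.525]), 'moment': array([-0.03 ,  0.065, -0.026]), 'opening': 1.0009739180957493}
```

View pics/top0.png

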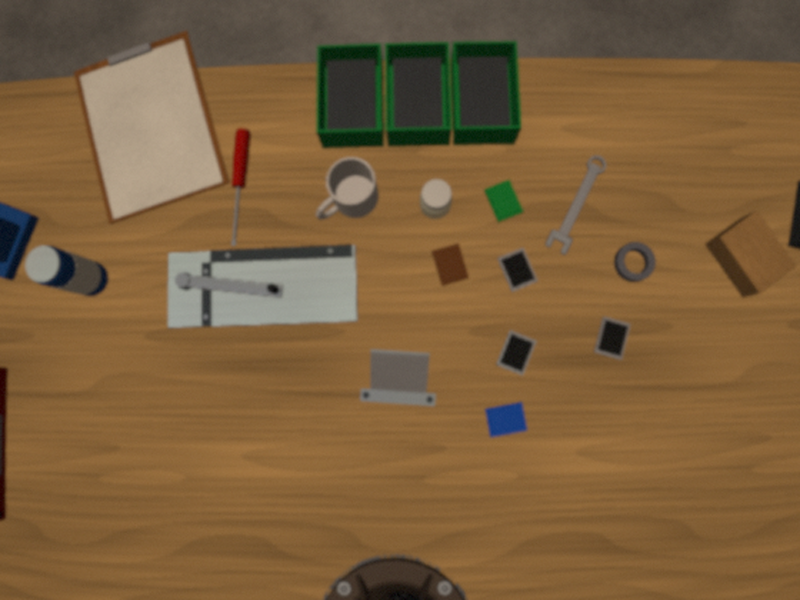

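View pics/side0.png

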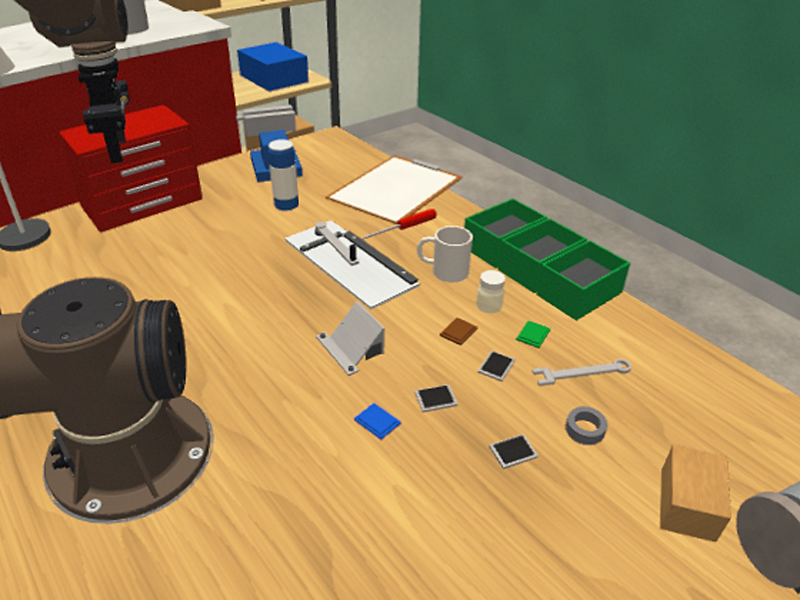

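Top view (800x600): the pads are at (517,269), (517,352) and (613,338), the ramp edge is near (399,351), the jig corner near (211,262) and the bar knob at (274,289). I'll enlarge this to measure.

Run:
```python
from h import *
c=load('top'); im=c['pixels'][:,:,::-1]
a=cv2.resize(im[160:300,105:275],None,fx=4.7,fy=4.2,interpolation=cv2.INTER_CUBIC)
a=cv2.resize(im[165:290,110:310],(800,500),interpolation=cv2.INTER_CUBIC); cv2.imwrite('pics/jig.png',a)
g=cv2.cvtColor(im,cv2.COLOR_BGR2GRAY)
m=((g<60)).astype(np.uint8)[160:270,340:450]
# pads
big=cv2.resize(im[160:270,335:450],None,fx=8,fy=8,interpolation=cv2.INTER_CUBIC)
gb=cv2.cvtColor(big,cv2.COLOR_BGR2GRAY)
cs,_=cv2.findContours((gb<60).astype(np.uint8),cv2.RETR_EXTERNAL,cv2.CHAIN_APPROX_NONE)
for k in cs:
    if cv2.contourArea(k)<6000: continue
    r=cv2.minAreaRect(k); b=(cv2.boxPoints(r)+.5)/8-.5+[335,160]
    P=ray(c,b,8); s=[np.linalg.norm(P[i]-P[(i+1)%4]) for i in range(2)]
    e=(P[1]-P[0]) if s[0]>s[1] else P[2]-P[1]
    print(b.mean(0),P.mean(0).round(1),np.round(s,1),'len yaw deg',round(np.degrees(np.arctan2(e[1],e[0]))%180,1))
```

```text
[361.18322754 246.48137665] [ 446.1 -200.3    8. ] [47.5 35.8] len yaw deg 156.2
[428.62054443 236.10063171] [ 466.8 -357.5    8. ] [48.4 36.5] len yaw deg 162.9
[362.04651213 188.05732632] [ 581.2 -206.9    8. ] [36.4 47.7] len yaw deg 21.5
```

View pics/jig.png

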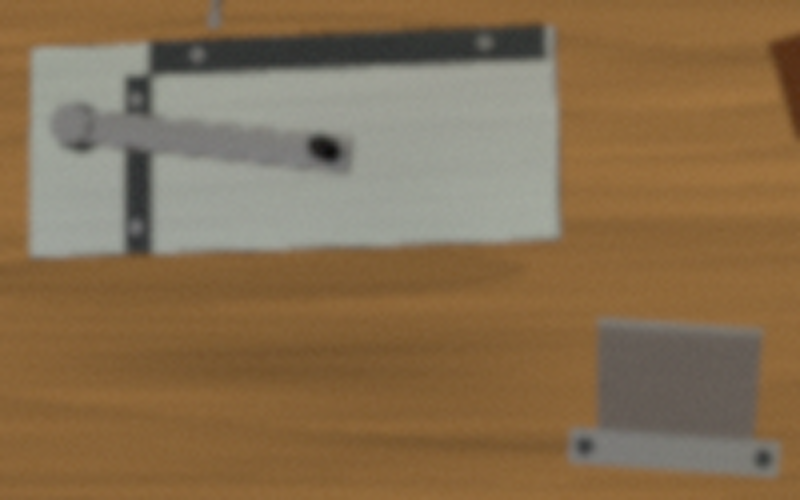

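Run:
```python
from h import *
c=load('top')
def P(x,y,z): return ray(c,[[110+(x+.5)/4-.5,165+(y+.5)/4-.5]],z)[0]
A=P(151,75,16);B=P(545,59,16);d=A-B;print('corner',A.round(1),'fence far',B.round(1),np.linalg.norm(d).round(1),'jig yaw',np.degrees(np.arctan2(-d[0],d[1])).round(2))
S=P(152,252,16);e=A-S;print('stop end',S.round(1),'yaw by stop',np.degrees(np.arctan2(e[1],e[0])).round(2))
for q in [(555,26),(562,239),(31,47),(29,257)]: print('plate',P(*q,8).round(1))
R1=P(598,320,60);R2=P(762,329,60);d=R1-R2;print('ramp',((R1+R2)/2).round(1),np.linalg.norm(d).round(1),'yaw',np.degrees(np.arctan2(-d[0],d[1])).round(2))
F=P(568,445,0),P(779,458,0);print(F)
print('knob',P(322,148,61).round(1),P(322,150,44).round(1),'pivot',P(70,126,35).round(1))
```

```text
corner [600.6 294.6  16. ] fence far [605.   61.9  16. ] 232.7 jig yaw 1.08
stop end [496.5 291.9  16. ] yaw by stop 1.46
plate [625.9  56.7   8. ]
plate [501.1  53.5   8. ]
plate [620.8 371.6   8. ]
plate [495.1 369.3   8. ]
ramp [449.2 -15.   60. ] 89.3 yaw -4.01
(array([382.98802185,  51.75069981,   0.        ]), array([373.96494972, -69.14218513,   0.        ]))
knob [549.4 181.9  61. ] [550.5 185.7  44. ] pivot [568.5 336.   35. ]
```

```bash
cat >> h.py <<'E'
from scipy.spatial.transform import Rotation as Ro
def pose():
    s=status.state(); M=Ro.from_euler('xyz',s['tcp_rot']).as_matrix()
    return s['eef_pos'],M,np.degrees(np.arctan2(M[1,2],M[0,2])),s
def plan(way,g,step=40,start=None,dq=1):
    """way: list of (x,y,z,theta[,step]); prints rows in tool axes"""
    p,M,th,s=pose()
    print('at',p.round(1),'th',th.round(1),'tilt',M[:,0].round(3),'j6',s['joints'][5].round(2),'op',round(s['opening'],3),'F',s['ft_force'].round(1),'t',round(s['t'],1))
    p=p.copy()
    if start is not None: p,th=np.array(start[:3],float),start[3]
    j1=s['joints'][0];j6=s['joints'][5];th0=pose()[2]
    for w in way:
        q=np.array(w[:3],float); st=w[4] if len(w)>4 else step
        d=(w[3]-th+90)%180-90
        def J6(t): return j6-np.radians(t-th0)+np.arctan2(q[1],q[0])-j1
        c=[d,d-180*np.sign(d or 1)]
        c=[k for k in c if abs(J6(th+k))<2.6] or c
        d=c[0]
        n=max(1,int(np.ceil(max(np.linalg.norm(q-p)/st,abs(d)/8))))
        tt=th+d; p0=p.copy(); rows=[]
        for i in range(n):
            tgt=p0+(q-p0)*(i+1)/n; a=np.radians(th); dw=tgt-p
            u=np.array([-dw[2],-np.sin(a)*dw[0]+np.cos(a)*dw[1],np.cos(a)*dw[0]+np.sin(a)*dw[1]])
            u=np.round(u,1); tu=round(-(tt-th)/(n-i),1)
            p=p+np.array([-np.sin(a)*u[1]+np.cos(a)*u[2],np.cos(a)*u[1]+np.sin(a)*u[2],-u[0]]); th-=tu
            rows.append([g,*[float(v) for v in u],float(tu)])
        print('->',[round(v,1) for v in w[:4]],'j6~',round(J6(th),2)); print(str(rows).replace(' ',''))
    return (*p,th)
E
python3 - <<'E'
from h import *
b=1.2;pv=np.array([569.5,336])
def kn(phi,r=155): a=np.radians(-90+b)-phi; return (*(pv+r*np.array([np.cos(a),np.sin(a)])),)
def th(phi): return b-np.degrees(phi)
k=kn(.145);print(k)
s=plan([(*k,120,th(.145))],0.5)
s=plan([(*k,44,th(.145))],0.5,start=s)
s=plan([(*kn(p),44,th(p),30) for p in np.arange(.145,1.56,.14)[1:]],0.5,start=s)
E
```

```text
(np.float64(550.3205957438611), np.float64(182.1911886386882))
at [237.9 577.7 225.1] th 67.6 tilt [-0.001 -0.001 -1.   ] j6 -0.11 op 1.001 F [-0.6 -0.8  0.5] t 0.1
-> [np.float64(550.3), np.float64(182.2), 120, np.float64(-7.1)] j6~ 0.44
[[0.5,8.1,-33.8,-19.0,5.7],[0.5,8.1,-35.5,-15.5,5.8],[0.5,8.1,-36.9,-11.9,5.7],[0.5,8.0,-37.9,-8.1,5.8],[0.5,8.1,-38.6,-4.2,5.7],[0.5,8.1,-38.7,-0.5,5.8],[0.5,8.1,-38.6,3.6,5.7],[0.5,8.1,-38.1,7.3,5.8],[0.5,8.1,-37.2,11.1,5.7],[0.5,8.1,-35.8,14.8,5.8],[0.5,8.0,-34.2,18.3,5.7],[0.5,8.1,-32.1,21.6,5.8],[0.5,8.1,-29.9,24.8,5.7]]
at [237.9 577.7 225.1] th 67.6 tilt [-0.001 -0.001 -1.   ] j6 -0.11 op 1.001 F [-0.6 -0.8  0.5] t 0.1
-> [np.float64(550.3), np.float64(182.2), 44, np.float64(-7.1)] j6~ 0.44
[[0.5,38.0,0.0,-0.0,0.0],[0.5,38.0,0.0,-0.0,0.0]]
at [237.9 577.7 225.1] th 67.6 tilt [-0.001 -0.001 -1.   ] j6 -0.11 op 1.001 F [-0.6 -0.8  0.5] t 0.1
-> [np.float64(529.0), np.float64(186.4), 44, np.float64(-15.1)] j6~ 0.6
[[0.5,0.0,0.8,-10.8,4.0],[0.5,0.0,-0.0,-10.9,4.0]]
-> [np.float64(508.6), np.float64(193.5), 44, np.float64(-23.2)] j6~ 0.77
[[0.5,0.
[... 290 characters left out ...]
np.float64(230.7), 44, np.float64(-47.2)] j6~ 1.29
[[0.5,0.0,0.8,-10.8,4.0],[0.5,0.0,-0.0,-10.9,4.0]]
-> [np.float64(442.2), np.float64(247.6), 44, np.float64(-55.2)] j6~ 1.47
[[0.5,0.0,0.8,-10.8,4.0],[0.5,0.0,-0.1,-10.8,4.0]]
-> [np.float64(431.1), np.float64(266.3), 44, np.float64(-63.3)] j6~ 1.66
[[0.5,0.0,0.8,-10.8,4.0],[0.5,0.0,0.0,-10.9,4.1]]
-> [np.float64(422.7), np.float64(286.3), 44, np.float64(-71.3)] j6~ 1.84
[[0.5,0.0,1.5,-21.6,8.0]]
-> [np.float64(417.2), np.float64(307.2), 44, np.float64(-79.3)] j6~ 2.02
[[0.5,0.0,0.8,-10.8,4.0],[0.5,0.0,-0.0,-10.9,4.0]]
-> [np.float64(414.7), np.float64(328.8), 44, np.float64(-87.3)] j6~ 2.19
[[0.5,0.0,0.8,-10.8,4.0],[0.5,0.0,-0.0,-10.8,4.0]]
```

Request:
apply_moves(increments=[[0.5,8.1,-33.8,-19.0,5.7],[0.5,8.1,-35.5,-15.5,5.8],[0.5,8.1,-36.9,-11.9,5.7],[0.5,8.0,-37.9,-8.1,5.8],[0.5,8.1,-38.6,-4.2,5.7],[0.5,8.1,-38.7,-0.5,5.8],[0.5,8.1,-38.6,3.6,5.7],[0.5,8.1,-38.1,7.3,5.8],[0.5,8.1,-37.2,11.1,5.7],[0.5,8.1,-35.8,14.8,5.8]])

```text
t: 1.1
eef_pos: [479.1, 272.3, 144.3]
tcp_rot: [-3.119, 1.571, -2.947]
ft_force: [0.6, 0.7, -0.4]
opening: 0.501
```

Request:
apply_moves(increments=[[0.5,8.0,-34.2,18.3,5.7],[0.5,8.1,-32.1,21.6,5.8],[0.5,8.1,-29.9,24.8,5.7],[0.5,0,0,0,0],[0.5,0,0,0,0],[0.5,0,0,0,0]])

```text
t: 1.7
eef_pos: [549.8, 183.0, 120.6]
tcp_rot: [3.071, 1.57, 2.949]
ft_force: [-0.6, -0.3, 0.7]
opening: 0.498
```

Run:
```python
from h import *
plan([(550.3,182.2,120,-7.1)],.5)
c=snap('wrist','w1.png')
print(proj(c,[[550,182,61],[570,294,16],[600.6,294.6,16],[605,62,16]]))
```

```text
at [549.8 183.  120.6] th -7.0 tilt [-0.  0. -1.] j6 0.33 op 0.498 F [-0.6 -0.3  0.7] t 1.7
-> [550.3, 182.2, 120, -7.1] j6~ 0.44
[[0.5,0.6,-0.7,0.6,0.1]]
[[280.24134446 229.5630011 ]
 [287.93771908  78.50774429]
 [325.55192217  72.86666021]
 [350.56578373 324.90592786]]
```

View pics/w1.png

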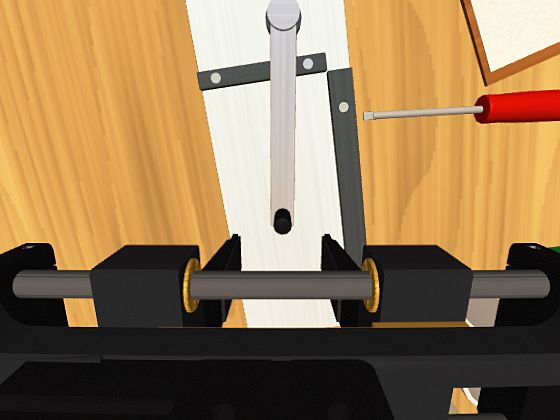

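The wrist view puts the knob at (282,225) and the jig corner at about (328,72), both within 2 mm of prediction. I'll lower around the knob and swing the bar.

Request:
apply_moves(increments=[[0.6,30,0,0,0],[0.7,30,0,0,0],[0.7,16,0,0,0],[0.7,0,0,0,0],[0.7,0,0.2,-6,2],[0.7,0,0.4,-10.8,4],[0.7,0,0.4,-10.8,4],[0.7,0,0.4,-10.8,4],[0.7,0,0.4,-10.8,4],[0.7,0,0.4,-10.8,4]])

```text
t: 2.75
eef_pos: [493.6, 201.9, 46.0]
tcp_rot: [0.79, 1.569, 0.281]
ft_force: [1.7, -0.1, -0.2]
opening: 0.299
```

Request:
apply_moves(increments=[[0.7,0,0.4,-10.8,4],[0.7,0,0.4,-10.8,4],[0.7,0,0.4,-10.8,4],[0.7,0,0.4,-10.8,4],[0.7,0,0.4,-10.8,4],[0.7,0,0.4,-10.8,4],[0.7,0,0.4,-10.8,4],[0.7,0,0.4,-10.8,4],[0.7,0,0.4,-10.8,4],[0.7,0,0.4,-10.8,4]])

```text
t: 3.75
eef_pos: [424.3, 282.3, 45.9]
tcp_rot: [1.677, 1.569, 0.47]
ft_force: [0.5, -0.7, 0.9]
opening: 0.301
```

Request:
apply_moves(increments=[[0.7,0,0.4,-10.8,4],[0.7,0,0.4,-10.8,4],[0.7,0,0.4,-10.8,4],[0.7,0,0.4,-10.8,4],[0.7,0,0,0,0],[0.7,0,0,2,0],[0.6,0,0,0,0],[0.5,-30,0,0,0],[0.4,-40,0,0,0],[0.4,-40,0,0,0]])

```text
t: 4.75
eef_pos: [415.0, 320.5, 155.8]
tcp_rot: [-1.15, 1.57, -2.634]
ft_force: [-0.3, -0.4, -0.2]
opening: 0.571
```

Run:
```python
from h import *
c=snap('wrist','w2.png')
s=plan([(446,-200,160,66.2)],.2)
```

```text
at [416.9 321.8 161.8] th -85.0 tilt [ 0.006  0.004 -1.   ] j6 2.02 op 0.584 F [2.  1.9 6. ] t 4.8
-> [446, -200, 160, 66.2] j6~ 1.57
[[0.2,0.1,-1.2,37.3,2.1],[0.2,0.2,0.3,37.3,2.1],[0.2,0.1,1.6,37.3,2.0],[0.2,0.1,2.8,37.3,2.1],[0.2,0.1,4.3,37.1,2.0],[0.2,0.2,5.5,36.9,2.1],[0.2,0.1,6.9,36.7,2.0],[0.2,0.1,8.2,36.4,2.1],[0.2,0.1,9.5,36.1,2.0],[0.2,0.2,10.7,35.7,2.1],[0.2,0.1,12.1,35.4,2.0],[0.2,0.1,13.3,34.9,2.1],[0.2,0.1,14.5,34.4,2.0],[0.2,0.2,15.7,33.8,2.1]]
```

View pics/w2.png

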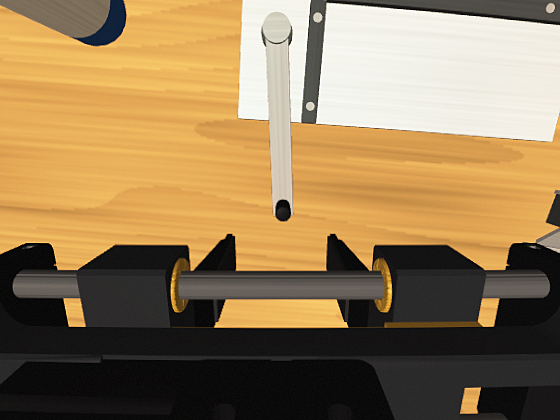

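The bar is now open by about 1.5 rad, with the knob at (283,210) and the bar pointing to -x. Next is pad A.

Request:
apply_moves(increments=[[0.2,0.1,-1.2,37.3,2.1],[0.2,0.2,0.3,37.3,2.1],[0.2,0.1,1.6,37.3,2.0],[0.2,0.1,2.8,37.3,2.1],[0.2,0.1,4.3,37.1,2.0],[0.2,0.2,5.5,36.9,2.1],[0.2,0.1,6.9,36.7,2.0],[0.2,0.1,8.2,36.4,2.1],[0.2,0.1,9.5,36.1,2.0],[0.2,0.2,10.7,35.7,2.1]])

```text
t: 5.8
eef_pos: [435.3, -53.3, 153.3]
tcp_rot: [1.836, 1.57, -0.009]
ft_force: [0.1, 0.1, -0.1]
opening: 0.798
```

Request:
apply_moves(increments=[[0.2,0.1,12.1,35.4,2.0],[0.2,0.1,13.3,34.9,2.1],[0.2,0.1,14.5,34.4,2.0],[0.2,0.2,15.7,33.8,2.1],[0.2,0,0,0,0],[0.2,0,0,0,0],[0.2,0,0,0,0]])

```text
t: 6.5
eef_pos: [443.4, -199.9, 152.6]
tcp_rot: [-1.985, 1.57, 2.311]
ft_force: [0.9, 0.6, 0.1]
opening: 0.802
```

Run:
```python
from h import *
c=load('wrist')
c=snap('wrist','w3.png')
print('proj padA',proj(c,[[446.1,-200.3,8]]))
im=c['pixels']; m=(im.max(2)<70).astype(np.uint8)
n,l,st,ce=cv2.connectedComponentsWithStats(m)
print([(x,z) for x,z in zip(st.tolist(),ce.round().tolist()) if 400<x[4]<20000])
t=snap('top'); print(t['pixels'][246,361])
s=plan([(446.1,-200.3,60,66.2),(446.1,-200.3,13,66.2)],.1)
```

```text
proj padA [[280.61127916 201.4029161 ]]
[([195, 32, 67, 70, 2306], [228.0, 67.0]), ([401, 88, 41, 58, 2081], [421.0, 116.0]), ([263, 177, 37, 47, 1708], [281.0, 200.0]), ([140, 277, 282, 2, 461], [281.0, 277.0])]
[63 48 36]
at [ 443.7 -199.7  152.8] th -113.8 tilt [-0.  0. -1.] j6 1.43 op 0.803 F [ 0.3 -0.3 -0.3] t 6.6
-> [446.1, -200.3, 60, 66.2] j6~ 1.56
[[0.1,30.9,0.8,-0.1,0.0],[0.1,31.0,0.8,-0.2,0.0],[0.1,30.9,0.9,-0.1,0.0]]
-> [446.1, -200.3, 13, 66.2] j6~ 1.56
[[0.1,23.5,-0.0,-0.0,0.0],[0.1,23.5,-0.0,-0.0,0.0]]
```

View pics/w3.png

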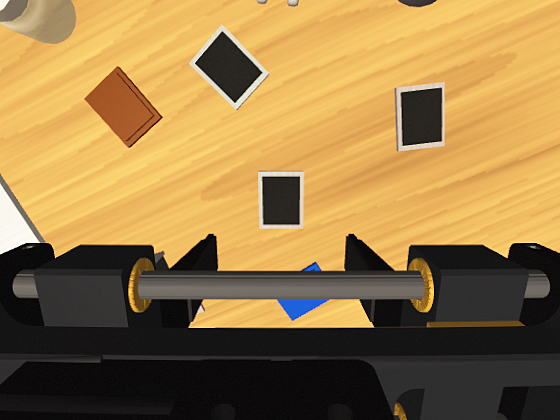

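The pad is at (281,200), as predicted and aligned with the jaws. I'll descend and grip it.

Request:
apply_moves(increments=[[0.1,31,0.8,0,0],[0.1,31,0.8,0,0],[0.1,31,0.9,0,0],[0.1,23,0,0,0],[0.1,18,0,0,0],[0.1,5.5,0,0,0],[0.1,0,0,0,0],[0.8,0,0,0,0],[1,0,0,0,0],[1,0,0,0,0]])

```text
t: 7.6
eef_pos: [446.4, -201.7, 14.0]
tcp_rot: [1.492, 1.569, -0.496]
ft_force: [0.2, -0.2, 1.0]
opening: 0.704
```

Request:
apply_moves(increments=[[1,0,0,0,0],[1,0,0,0,0],[1,0,0,0,0],[1,0,0,0,0]])

```text
t: 8.0
eef_pos: [446.1, -201.7, 13.4]
tcp_rot: [1.849, 1.571, -0.138]
ft_force: [-1.1, 0.6, 3.7]
opening: 0.477
```

Run:
```python
from h import *
p,M,th,s=pose(); print(p[2])
ex=np.array([449.2,-15]);a=np.radians(-4.1); tgt=ex+17*np.array([np.cos(a),np.sin(a)])
z=p[2]
w=plan([(446.1,-200.3,z+140,66.2),(*tgt,z+140,85.9),(*tgt,z+130,85.9,10)],1,step=25)
```

```text
13.356803462083953
at [ 446.1 -201.7   13.4] th -113.9 tilt [ 0. -0. -1.] j6 1.43 op 0.477 F [-1.1  0.6  3.7] t 8.0
-> [446.1, -200.3, np.float64(153.4), 66.2] j6~ 1.56
[[1,-23.3,-0.1,-0.2,-0.0],[1,-23.4,-0.1,-0.2,-0.0],[1,-23.3,-0.1,-0.2,-0.0],[1,-23.3,-0.1,-0.2,-0.0],[1,-23.4,-0.1,-0.2,-0.0],[1,-23.3,-0.1,-0.2,-0.1]]
-> [np.float64(466.2), np.float64(-16.2), np.float64(153.4), 85.9] j6~ 1.61
[[1,-0.0,-7.0,-22.1,-2.5],[1,-0.0,-6.0,-22.3,-2.5],[1,-0.0,-5.0,-22.6,-2.4],[1,-0.0,-4.1,-22.8,-2.5],[1,0.0,-3.1,-22.9,-2.4],[1,0.0,-2.1,-23.1,-2.5],[1,0.0,-1.2,-23.1,-2.4],[1,0.0,-0.1,-23.2,-2.5]]
-> [np.float64(466.2), np.float64(-16.2), np.float64(143.4), 85.9] j6~ 1.61
[[1,5.0,-0.0,0.0,0.0],[1,5.0,-0.0,0.0,0.0]]
```

Request:
apply_moves(increments=[[1,-23,0,0,0],[1,-23,0,0,0],[1,-23,0,0,0],[1,-23,0,0,0],[1,-24,0,0,0],[1,-24,-0.6,-1.2,0]])

```text
t: 8.6
eef_pos: [445.8, -200.2, 154.0]
tcp_rot: [-1.87, 1.57, 2.425]
ft_force: [0.4, -0.3, -1.7]
opening: 0.472
```

Request:
apply_moves(increments=[[1,0,-7,-22.1,-2.5],[1,0,-6,-22.3,-2.5],[1,0,-5,-22.6,-2.4],[1,0,-4.1,-22.8,-2.5],[1,0,-3.1,-22.9,-2.4],[1,0,-2.1,-23.1,-2.5],[1,0,-1.2,-23.1,-2.4],[1,0,-0.1,-23.2,-2.5],[1,0,0,0,0],[1,0,0,0,0]])

```text
t: 9.6
eef_pos: [466.3, -16.0, 153.1]
tcp_rot: [-1.589, 1.57, 3.05]
ft_force: [0.3, 0.7, -1.6]
opening: 0.475
```

Run:
```python
from h import *
w=plan([(466.2,-16.2,143.4,85.9)],1,step=25)
c=snap('top'); cv2.imwrite('pics/t4.png',cv2.resize(c['pixels'][140:320,180:420,::-1],(800,600),interpolation=cv2.INTER_CUBIC))
s=snap('side'); cv2.imwrite('pics/s4.png',cv2.resize(s['pixels'][150:290,180:370,::-1],(800,590),interpolation=cv2.INTER_CUBIC))
```

```text
at [466.3 -16.  153.1] th -94.2 tilt [-0.  0. -1.] j6 1.47 op 0.475 F [ 0.3  0.7 -1.6] t 9.6
-> [466.2, -16.2, 143.4, 85.9] j6~ 1.61
[[1,9.7,-0.1,0.2,-0.1]]
```

View pics/s4.png

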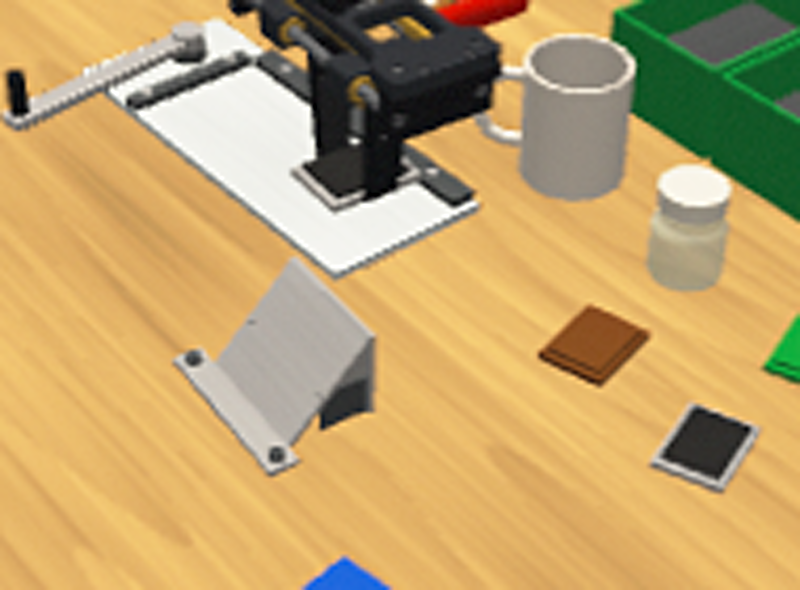

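The side crop shows the pad level in the jaws, and the ramp edge running from (295,258) to (372,340). I'll cross-check the edge position from this view.

Run:
```python
from h import *
s=load('side'); k=190/800
P=ray(s,[[180+295*k,150+258*k],[180+372*k,150+340*k]],60); print(P.round(1),P.mean(0))
t=load('top');print(proj(s,[[446.1,-15,60]]),proj(t,[[581.2,-206.9,8],[466.8,-357.5,8]]))
```

```text
[[452.5  24.6  60. ]
 [443.1 -65.7  60. ]] [447.78215709 -20.58433689  60.        ]
[[257.11210771 219.89798083]] [[362.07160925 188.01599197]
 [428.65370557 236.0815947 ]]
```

Request:
apply_moves(increments=[[1,5,0,0,0],[1,5,0,0,0],[1,0,0,0,0],[1,0,0,0,0]])

```text
t: 10.1
eef_pos: [466.3, -16.4, 143.0]
tcp_rot: [-1.843, 1.57, 2.796]
ft_force: [-0.6, -0.4, -1.5]
opening: 0.476
```

Request:
apply_moves(increments=[[0,0,0,0,0],[0,0,0,0,0],[0,0,0,0,0],[0,0,0,0,0],[0,0,0,0,0],[0,0,0,0,0],[0,-30,0,-30,0],[0,0,0,-40,0],[0,0,0,-40,0],[0,0,0,-40,0]])

```text
t: 11.1
eef_pos: [477.4, 134.9, 173.5]
tcp_rot: [1.894, 1.57, 0.25]
ft_force: [1.5, -0.9, -0.6]
opening: 1.002
```

Run:
```python
from h import *
plan([(466,134,173,86)],0)
c=snap('top'); cv2.imwrite('pics/t5.png',cv2.resize(c['pixels'][150:290,110:310,::-1],(800,560),interpolation=cv2.INTER_CUBIC))
s=snap('side'); a=cv2.resize(s['pixels'][150:290,180:370,::-1],(800,590),interpolation=cv2.INTER_CUBIC); cv2.imwrite('pics/s5.png',a)
```

```text
at [477.4 134.9 173.5] th -94.2 tilt [ 0.001  0.    -1.   ] j6 1.79 op 1.002 F [ 1.5 -0.9 -0.6] t 11.1
-> [466, 134, 173, 86] j6~ 1.92
[[0,0.5,-11.3,1.7,-0.2]]
```

View pics/s5.png

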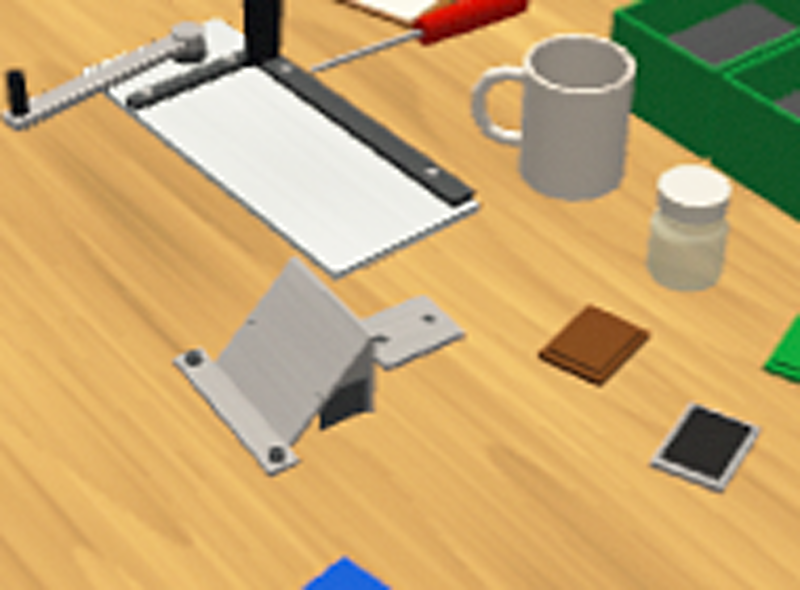

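The pad flipped: it lies steel up just past the edge, with its centre near (418,333) in the crop. I'll locate it in the top image.

```bash
cat >> h.py <<'E'
def findgrey(c,u0,u1,v0,v1,z,amin=250,amax=6000,sat=70):
    im=c['pixels'][v0:v1,u0:u1,::-1]; big=cv2.resize(im,None,fx=6,fy=6,interpolation=cv2.INTER_CUBIC)
    h=cv2.cvtColor(big,cv2.COLOR_BGR2HSV); m=((h[...,1]<sat)&(h[...,2]>60)).astype(np.uint8)
    m=cv2.morphologyEx(m,cv2.MORPH_CLOSE,np.ones((9,9))); out=[]
    for k in cv2.findContours(m,cv2.RETR_EXTERNAL,cv2.CHAIN_APPROX_NONE)[0]:
        if not amin*36<cv2.contourArea(k)<amax*36: continue
        b=(cv2.boxPoints(cv2.minAreaRect(k))+.5)/6-.5+[u0,v0]
        P=ray(c,b,z); s=[np.linalg.norm(P[i]-P[(i+1)%4]) for i in range(2)]
        e=(P[1]-P[0]) if s[0]>s[1] else P[2]-P[1]
        out.append((P.mean(0)[:2].round(1),np.round(s,1),round(np.degrees(np.arctan2(e[1],e[0]))%180,1)))
    return out
E
python3 - <<'E'
from h import *
c=load('top'); C=[449+60,-19,8]; print(proj(c,[C]))
for o in findgrey(c,255,310,200,252,8): print(o)
for o in findgrey(c,255,310,190,244,8): print(o)
E
```

```text
[[281.52530303 220.44197162]]
(array([502.5, -17.7]), array([59.4, 45.6]), np.float64(177.1))
(array([502.5, -17.7]), array([59.4, 45.6]), np.float64(177.1))
```

View pics/t5.png

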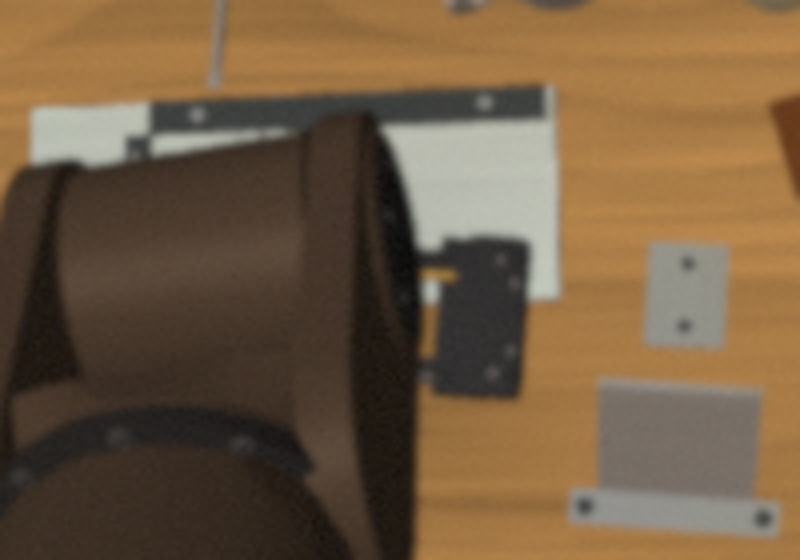

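Run:
```python
from h import *
w=plan([(502.5,-17.7,60,87.1),(502.5,-17.7,13.5,87.1,25)],0.2)
w=plan([(502.5,-17.7,80,87.1)],1,start=w)
J=np.array([600.6,294.6]);a=np.radians(1.2)
jp=lambda x,y:J+np.array([x*np.cos(a)-y*np.sin(a),x*np.sin(a)+y*np.cos(a)])
w=plan([(*jp(-36,-43),80,91.2),(*jp(-36,-43),30,91.2,20)],1,start=w)
```

```text
at [477.4 136.8 173.3] th -94.0 tilt [ 0.001  0.001 -1.   ] j6 1.79 op 0.998 F [ 0.  -0.2  1. ] t 11.2
-> [502.5, -17.7, 60, 87.1] j6~ 1.59
[[0.2,22.7,7.2,30.5,-0.2],[0.2,22.6,7.0,30.5,-0.2],[0.2,22.7,6.9,30.5,-0.2],[0.2,22.6,6.9,30.6,-0.2],[0.2,22.7,6.7,30.6,-0.3]]
-> [502.5, -17.7, 13.5, 87.1] j6~ 1.59
[[0.2,23.3,-0.0,-0.0,0.0],[0.2,23.2,-0.0,-0.0,0.0]]
at [477.4 136.8 173.3] th -94.0 tilt [ 0.001  0.001 -1.   ] j6 1.79 op 0.998 F [ 0.  -0.2  1. ] t 11.2
-> [502.5, -17.7, 80, 87.1] j6~ 1.59
[[1,-33.2,-0.0,-0.0,0.0],[1,-33.3,-0.0,-0.0,0.0]]
at [477.4 136.8 173.3] th -94.0 tilt [ 0.001  0.001 -1.   ] j6 1.79 op 0.998 F [ 0.  -0.2  1. ] t 11.2
-> [np.float64(565.5), np.float64(250.9), 80, 91.2] j6~ 1.97
[[1,0.0,7.1,-38.8,-0.6],[1,0.0,7.4,-38.7,-0.6],[1,0.0,7.9,-38.6,-0.6],[1,0.0,8.3,-38.5,-0.6],[1,0.0,8.6,-38.5,-0.6],[1,0.0,9.1,-38.3,-0.5],[1,0.0,9.4,-38.3,-0.6]]
-> [np.float64(565.5), np.float64(250.9), 30, 91.2] j6~ 1.97
[[1,16.7,0.0,0.0,0.0],[1,16.6,0.0,0.0,0.0],[1,16.7,0.0,0.0,0.0]]
```

Request:
apply_moves(increments=[[0.2,22.7,7.2,30.5,-0.2],[0.2,22.6,7,30.5,-0.2],[0.2,22.7,6.9,30.5,-0.2],[0.2,22.6,6.9,30.6,-0.2],[0.2,22.7,6.7,30.6,-0.3],[0.2,0,0,0,0],[0.2,0,0,0,0]])

```text
t: 11.9
eef_pos: [501.5, -21.9, 59.6]
tcp_rot: [-1.769, 1.569, 2.887]
ft_force: [0.1, 0.0, 1.3]
opening: 0.8
```

Run:
```python
from h import *
c=snap('top')
for o in findgrey(c,255,310,200,252,8): print(o)
c=snap('wrist'); print(proj(c,[[502.5,-17.7,8]]))
w=plan([(502.5,-17.7,13.5,87.1,25)],0.2)
```

```text
[[276.11748136 231.16342584]]
at [502.  -20.8  60.5] th -93.1 tilt [ 0.001  0.    -1.   ] j6 1.45 op 0.799 F [ 0.3 -0.5 -0.1] t 12.0
-> [502.5, -17.7, 13.5, 87.1] j6~ 1.59
[[0.2,23.5,0.2,-1.6,-0.1],[0.2,23.5,0.2,-1.6,-0.1]]
```

Request:
apply_moves(increments=[[0.2,20,0.2,-1.6,0],[0.2,20,0.2,-1.6,0],[0.2,7,0,0,0],[0.2,0,0,0,0],[1,0,0,0,0],[1,0,0,0,0],[1,0,0,0,0],[1,0,0,0,0],[1,0,0,0,0],[1,0,0,0,0]])

```text
t: 13.0
eef_pos: [502.7, -18.1, 13.3]
tcp_rot: [1.577, 1.57, -0.047]
ft_force: [-1.3, 0.3, 5.8]
opening: 0.478
```

Request:
apply_moves(increments=[[1,-20,0,0,0],[1,-25,0,0,0],[1,-22,0,0,0]])

```text
t: 13.3
eef_pos: [502.3, -18.1, 80.6]
tcp_rot: [-1.806, 1.57, 2.852]
ft_force: [-0.5, 0.7, -0.9]
opening: 0.48
```

Request:
apply_moves(increments=[[1,0,7.1,-38.8,-0.6],[1,0,7.4,-38.7,-0.6],[1,0,7.9,-38.6,-0.6],[1,0,8.3,-38.5,-0.6],[1,0,8.6,-38.5,-0.6],[1,0,9.1,-38.3,-0.5],[1,0,9.4,-38.3,-0.6],[1,0,0,0,0],[1,0,0,0,0],[1,0,0,0,0]])

```text
t: 14.3
eef_pos: [566.0, 249.5, 79.7]
tcp_rot: [-1.261, 1.57, -2.815]
ft_force: [0.5, 0.5, -2.4]
opening: 0.478
```

Run:
```python
from h import *
c=snap('wrist','w6.png')
print(proj(c,[[600.6,294.6,16],[601,279,16]]))
plan([(565.5,250.9,23,91.2,20)],1)
```

```text
[[220.5092744  181.18054962]
 [241.68286725 180.98375149]]
at [566.2 249.3  79.8] th -89.1 tilt [-0.001 -0.    -1.   ] j6 1.86 op 0.479 F [-0.1 -0.2 -1.4] t 14.3
-> [565.5, 250.9, 23, 91.2] j6~ 1.97
[[1,18.9,-0.2,-0.5,-0.1],[1,19.0,-0.2,-0.6,-0.1],[1,18.9,-0.3,-0.5,-0.1]]
```

View pics/w6.png

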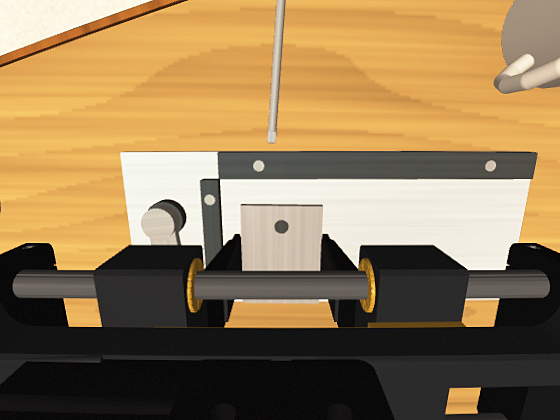

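The corner is at (220,180), against a prediction of (220.5,181). The pad is square and steel up in the jaws. I'll lower it and press it gently against the fence.

Request:
apply_moves(increments=[[1,19,0,0,0],[1,19,0,-1,0],[1,15,0,0,0],[1,4,0,0,0],[1,0,0,0,0],[1,0,0,0,0]])

```text
t: 14.95
eef_pos: [566.8, 251.2, 23.6]
tcp_rot: [1.947, 1.57, 0.394]
ft_force: [-0.4, 0.1, -1.0]
opening: 0.48
```

Request:
apply_moves(increments=[[1,0,2,0,0],[1,0,2,0,0],[1,0,1,0,0],[1,0,0,0,0],[1,0,0,0,0]])

```text
t: 15.45
eef_pos: [571.4, 251.4, 23.0]
tcp_rot: [2.202, 1.571, 0.649]
ft_force: [-0.5, -0.1, -1.6]
opening: 0.48
```

Request:
apply_moves(increments=[[1,0,1,0,0],[1,0,1,0,0],[1,0,0,0,0],[1,0,0,0,0]])

```text
t: 15.85
eef_pos: [572.6, 251.4, 22.8]
tcp_rot: [-1.372, 1.569, -2.925]
ft_force: [-4.2, 0.6, 0.3]
opening: 0.481
```

Request:
apply_moves(increments=[[1,1.5,0,0,0],[1,0,1.5,0,0],[1,0,0,0,0],[1,0,-1.5,0,0],[0.4,0,0,0,0],[0.4,0,0,0,0],[0.4,0,0,0,0],[0.4,-25,0,0,0],[0.5,-25,0,20,0],[1,0,0,24,0]])

```text
t: 16.85
eef_pos: [575.8, 207.9, 74.4]
tcp_rot: [1.807, 1.565, 0.255]
ft_force: [-0.2, -0.7, -0.3]
opening: 0.483
```

Request:
apply_moves(increments=[[1,0,0,0,0],[1,0,0,0,0],[1,0,0,0,0],[1,0,0,0,0],[1,0,0,0,0],[1,0,0,0,0]])

```text
t: 17.45
eef_pos: [574.1, 207.8, 71.2]
tcp_rot: [-1.769, 1.571, 2.962]
ft_force: [-0.4, -0.4, 0.5]
opening: 0.019
```

Run:
```python
from h import *
c=snap('wrist','w7.png')
plan([(572,206,21,91.2,20)],1)
```

```text
at [574.1 207.7  71.3] th -89.0 tilt [-0.  0. -1.] j6 1.79 op 0.01 F [ 0.6  0.4 -0.3] t 17.5
-> [572, 206, 21, 91.2] j6~ 1.89
[[1,16.8,-0.7,0.6,-0.1],[1,16.7,-0.7,0.5,-0.0],[1,16.8,-0.8,0.6,-0.1]]
```

View pics/w7.png

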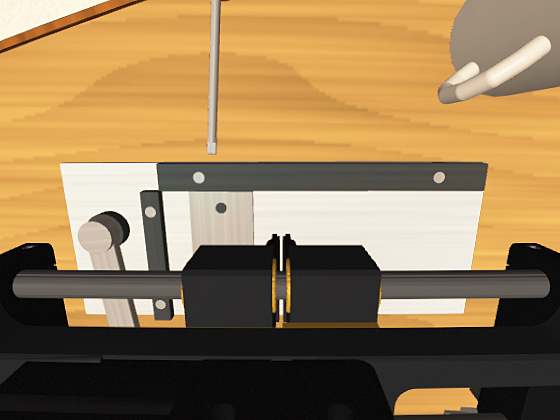

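The pad is flush with the fence, its sides at u=190 and 253, with a gap left to the stop. I'll push it in +y with the shut fingers.

Request:
apply_moves(increments=[[1,18,-0.7,1,0],[1,18,-0.7,1,0],[1,14,-0.7,0,0],[1,0,0,0,0],[1,0,0,-5,0],[1,0,0,-5,0],[1,0,0,-5,0],[1,0,0,-3,0],[1,0,0,0,0],[1,0,0,0,0]])

```text
t: 18.5
eef_pos: [571.8, 223.5, 21.5]
tcp_rot: [2.12, 1.571, 0.567]
ft_force: [0.1, -0.1, -0.4]
opening: 0.005
```

Request:
apply_moves(increments=[[1,0,0,-3,0],[1,0,0,-3,0],[1,0,0,0,0]])

```text
t: 18.8
eef_pos: [571.7, 229.7, 21.4]
tcp_rot: [2.494, 1.571, 0.941]
ft_force: [-0.3, -0.5, 0.4]
opening: 0.001
```

Request:
apply_moves(increments=[[1,0,0,-2,0],[1,0,0,-2,0],[1,0,0,0,0]])

```text
t: 19.1
eef_pos: [571.6, 233.6, 21.4]
tcp_rot: [2.56, 1.571, 1.006]
ft_force: [0.2, 0.0, -0.6]
opening: 0.0
```

Request:
apply_moves(increments=[[1,0,0,-1.5,0],[1,0,0,-1,0],[1,0,0,0,0],[1,0,0,0,0]])

```text
t: 19.5
eef_pos: [571.6, 236.0, 21.4]
tcp_rot: [2.684, 1.571, 1.131]
ft_force: [-0.1, -0.3, 0.0]
opening: 0.001
```

Request:
apply_moves(increments=[[1,0,0,-1,0],[1,0,0,-0.5,0],[1,0,0,0,0],[1,0,0,0,0]])

```text
t: 19.9
eef_pos: [571.6, 237.4, 21.5]
tcp_rot: [2.587, 1.571, 1.034]
ft_force: [0.4, -0.4, -0.9]
opening: 0.002
```

Run:
```python
from h import *
c=snap('wrist'); plan([(572,206,21,91.2,20)],1)
im=c['pixels'][:,:,::-1]; cv2.imwrite('pics/w8.png',cv2.resize(im[140:280,60:340],(800,400),interpolation=cv2.INTER_CUBIC))
```

```text
at [571.6 237.5  21.5] th -89.0 tilt [ 0.  0. -1.] j6 1.84 op 0.006 F [-0.7  0.5  0.9] t 19.9
-> [572, 206, 21, 91.2] j6~ 1.9
[[1,0.2,-0.1,15.7,-0.1],[1,0.3,-0.1,15.8,-0.1]]
```

View pics/w8.png

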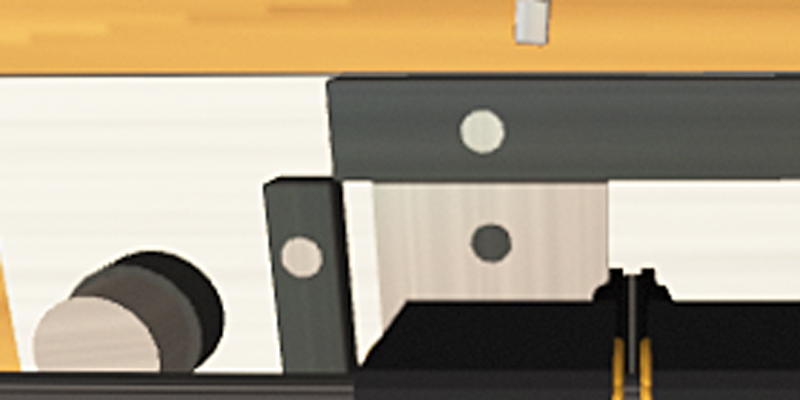

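The pad is moving, with about 30 px (6 mm) still to go to the stop, so the fingers are thinner than I assumed. I'll keep pushing.

Request:
apply_moves(increments=[[1,0,0,-2,0],[1,0,0,-2,0],[1,0,0,0,0],[1,0,0,0,0]])

```text
t: 20.35
eef_pos: [571.5, 241.5, 21.5]
tcp_rot: [2.573, 1.571, 1.02]
ft_force: [-0.2, 0.1, -0.9]
opening: 0.008
```

Request:
apply_moves(increments=[[1,0,0,-1,0],[1,0,0,0,0],[1,0,0,0,0]])

```text
t: 20.65
eef_pos: [571.5, 242.5, 21.4]
tcp_rot: [2.606, 1.571, 1.053]
ft_force: [0.2, 0.4, -0.8]
opening: 0.004
```

Request:
apply_moves(increments=[[1,0,0,-1,0],[1,0,0,0,0],[1,0,0,0,0]])

```text
t: 20.95
eef_pos: [571.5, 243.5, 21.5]
tcp_rot: [2.556, 1.571, 1.003]
ft_force: [0.6, -0.3, 0.6]
opening: 0.003
```

Request:
apply_moves(increments=[[1,0,0,-1,0],[1,0,0,0,0],[1,0,0,0,0]])

```text
t: 21.25
eef_pos: [571.5, 244.5, 21.4]
tcp_rot: [2.51, 1.571, 0.957]
ft_force: [-0.2, -0.1, -0.1]
opening: 0.002
```

Request:
apply_moves(increments=[[1,0,0,-1,0],[1,0,0,0,0],[1,0,0,0,0]])

```text
t: 21.55
eef_pos: [571.5, 245.1, 21.4]
tcp_rot: [0.004, 1.571, -1.549]
ft_force: [0.9, -4.8, 1.2]
opening: 0.007
```

Request:
apply_moves(increments=[[1,0,0,-1,0],[1,0,0,0,0],[1,0,0,0,0]])

```text
t: 21.85
eef_pos: [571.5, 245.2, 21.4]
tcp_rot: [-0.359, 1.569, -1.913]
ft_force: [0.9, -10.6, 2.8]
opening: 0.007
```

Run:
```python
from h import *
c=snap('wrist'); plan([(572,206,21,91.2,20)],1)
im=c['pixels'][:,:,::-1]; cv2.imwrite('pics/w9.png',cv2.resize(im[140:280,60:340],(800,400),interpolation=cv2.INTER_CUBIC))
```

```text
at [571.5 245.3  21.5] th -89.0 tilt [-0.    -0.001 -1.   ] j6 1.85 op 0.005 F [  1.3 -10.9   2.1] t 21.9
-> [572, 206, 21, 91.2] j6~ 1.9
[[1,0.2,-0.1,19.6,-0.1],[1,0.3,-0.1,19.7,-0.1]]
```

View pics/w9.png

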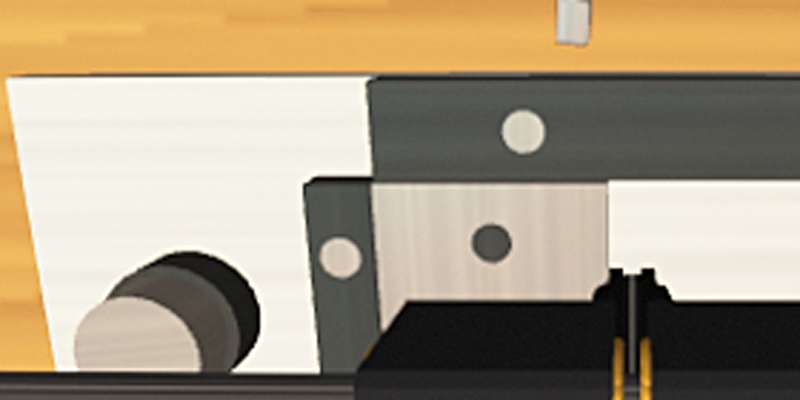

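Contact came at TCP y=245.2, the force rose to 11 N, and the picture shows no gap to stop or fence. On to the next pad.

```bash
cat >> h.py <<'E'
def finddark(c,z,amin=500,amax=9000,thr=70):
    im=c['pixels']; big=cv2.resize(im,None,fx=3,fy=3,interpolation=cv2.INTER_CUBIC); out=[]
    m=(big.max(2)<thr).astype(np.uint8); m=cv2.morphologyEx(m,cv2.MORPH_OPEN,np.ones((5,5)))
    for k in cv2.findContours(m,cv2.RETR_EXTERNAL,cv2.CHAIN_APPROX_NONE)[0]:
        A=cv2.contourArea(k)
        if not amin*9<A<amax*9: continue
        r=cv2.minAreaRect(k)
        b=(cv2.boxPoints(r)+.5)/3-.5; P=ray(c,b,z); s=[np.linalg.norm(P[i]-P[(i+1)%4]) for i in range(2)]
        if not (40<max(s)<60 and 30<min(s)<45): continue
        e=(P[1]-P[0]) if s[0]>s[1] else P[2]-P[1]
        out.append((P.mean(0)[:2].round(1),np.round(s,1),round(np.degrees(np.arctan2(e[1],e[0]))%180,1)))
    return out
E
python3 - <<'E'
from h import *
w=plan([(571.5,241,21,91),(571.5,241,150,91),(578,-200,150,111.5,45)],.2)
E
```

```text
at [571.5 245.3  21.5] th -89.0 tilt [-0.    -0.001 -1.   ] j6 1.85 op 0.005 F [  1.3 -10.9   2.1] t 21.9
-> [571.5, 241, 21, 91] j6~ 1.95
[[0.2,0.5,-0.1,4.3,0.0]]
-> [571.5, 241, 150, 91] j6~ 1.95
[[0.2,-32.3,0.0,-0.0,0.0],[0.2,-32.2,0.0,-0.0,0.0],[0.2,-32.3,0.0,-0.0,0.0],[0.2,-32.2,0.0,-0.0,0.0]]
-> [578, -200, 150, 111.5] j6~ 0.86
[[0.2,-0.0,-0.1,44.1,-2.0],[0.2,-0.0,-1.7,44.1,-2.1],[0.2,-0.0,-3.3,43.9,-2.0],[0.2,-0.0,-4.8,43.9,-2.1],[0.2,-0.0,-6.4,43.6,-2.0],[0.2,-0.0,-7.9,43.4,-2.1],[0.2,-0.0,-9.6,43.1,-2.0],[0.2,-0.0,-11.0,42.7,-2.1],[0.2,-0.0,-12.5,42.2,-2.0],[0.2,-0.0,-14.1,41.8,-2.1]]
```

Request:
apply_moves(increments=[[1,0,0,5,0],[1,-20,0,0,0],[1,-40,0,0,0],[0.2,-40,0,0,0],[0.2,-30,0,0,0]])

```text
t: 22.4
eef_pos: [571.7, 241.7, 153.8]
tcp_rot: [2.152, 1.569, 0.599]
ft_force: [-0.4, -1.0, 0.7]
opening: 0.118
```

Request:
apply_moves(increments=[[0.2,0,-0.1,44.1,-2],[0.2,0,-1.7,44.1,-2.1],[0.2,0,-3.3,43.9,-2],[0.2,0,-4.8,43.9,-2.1],[0.2,0,-6.4,43.6,-2],[0.2,0,-7.9,43.4,-2.1],[0.2,0,-9.6,43.1,-2],[0.2,0,-11,42.7,-2.1],[0.2,0,-12.5,42.2,-2],[0.2,0,-14.1,41.8,-2.1]])

```text
t: 23.4
eef_pos: [577.8, -201.1, 151.5]
tcp_rot: [1.823, 1.57, 0.629]
ft_force: [-0.4, 0.1, 0.4]
opening: 0.796
```

Request:
apply_moves(increments=[[0.2,0,0,0,0],[0.2,0,0,0,0]])

```text
t: 23.6
eef_pos: [577.7, -200.1, 151.1]
tcp_rot: [2.925, 1.57, 1.728]
ft_force: [-0.7, 0.6, 0.3]
opening: 0.8
```

Run:
```python
from h import *
c=snap('wrist','w10.png'); print(finddark(c,8))
t=snap('top'); print('jig',findgrey(t,100,210,165,240,16,sat=40), proj(t,[[571.6,271.5,16]]))
w=plan([(581.2,-206.9,60,111.5),(581.2,-206.9,13.3,111.5,25)],.2)
```

```text
[(array([ 582.1, -207.2]), array([49.1, 36.5]), np.float64(20.9))]
jig [(array([545.2, 256.1]), array([225.8, 147.4]), np.float64(90.7))] [[156.70588677 195.40869451]]
at [ 577.9 -198.6  151.4] th -68.5 tilt [-0.     0.001 -1.   ] j6 0.76 op 0.802 F [ 0.1  0.4 -0.2] t 23.7
-> [581.2, -206.9, 60, 111.5] j6~ 0.85
[[0.2,30.5,0.0,3.0,0.0],[0.2,30.4,0.0,3.0,0.0],[0.2,30.5,0.0,3.0,0.0]]
-> [581.2, -206.9, 13.3, 111.5] j6~ 0.85
[[0.2,23.3,0.0,-0.0,0.0],[0.2,23.4,0.0,-0.0,0.0]]
```

Request:
apply_moves(increments=[[0.2,30,0.2,3,0],[0.2,30,0.2,3,0],[0.2,31,0,3,0],[0.2,23,0,0,0],[0.2,18,0,0,0],[0.2,5.5,0,0,0],[0.2,0,0,0,0],[1,0,0,0,0],[1,0,0,0,0],[1,0,0,0,0]])

```text
t: 24.7
eef_pos: [582.0, -207.8, 14.8]
tcp_rot: [0.819, 1.569, -0.376]
ft_force: [0.4, -0.9, 0.3]
opening: 0.604
```

Request:
apply_moves(increments=[[1,0,0,0,0],[1,0,0,0,0],[1,0,0,0,0]])

```text
t: 25.0
eef_pos: [581.8, -207.9, 14.3]
tcp_rot: [0.928, 1.57, -0.268]
ft_force: [-0.1, 0.7, 5.0]
opening: 0.471
```

Run:
```python
from h import *
p,M,th,s=pose(); z=p[2]
a=np.radians(-4.1); tgt=np.array([448.9,-15.])+17*np.array([np.cos(a),np.sin(a)])
off=np.dot(p[:2]-[581.6,-207.],[np.cos(np.radians(21.2)),np.sin(np.radians(21.2))]); print('TCP ahead of pad centre along length',off)
w=plan([(*p[:2],z+140,th),(*tgt,z+140,85.9,30)],1,step=28)
```

```text
TCP ahead of pad centre along length -0.1462364711377634
at [ 581.8 -207.9   14.3] th -68.5 tilt [ 0.001 -0.    -1.   ] j6 0.75 op 0.471 F [-0.1  0.7  5. ] t 25.0
-> [np.float64(581.8), np.float64(-207.9), np.float64(154.3), np.float64(-68.5)] j6~ 0.85
[[1,-28.0,0.0,0.0,-0.0],[1,-28.0,0.0,0.0,-0.0],[1,-28.0,0.0,0.0,-0.0],[1,-28.0,0.0,0.0,-0.0],[1,-28.0,0.0,0.0,-0.0]]
-> [np.float64(465.9), np.float64(-16.2), np.float64(154.3), 85.9] j6~ 1.61
[[1,-0.0,-4.7,-27.6,3.2],[1,-0.0,-6.2,-27.3,3.2],[1,-0.0,-7.8,-26.9,3.2],[1,-0.0,-9.2,-26.4,3.2],[1,-0.0,-10.7,-25.9,3.2],[1,-0.0,-12.1,-25.2,3.2],[1,-0.0,-13.6,-24.5,3.2],[1,-0.0,-14.8,-23.8,3.2]]
```

The fingertips bite only about 1.7 mm of steel, so I'll regrip slightly lower.

Request:
apply_moves(increments=[[0.4,0,0,0,0],[0.4,0,0,0,0],[0.4,1.5,0,0,0],[0.4,0.5,0,0,0],[1,0,0,0,0],[1,0,0,0,0],[1,0,0,0,0],[1,0,0,0,0],[1,0,0,0,0]])

```text
t: 25.9
eef_pos: [581.6, -207.7, 11.9]
tcp_rot: [-2.857, 1.571, 2.231]
ft_force: [-0.3, -0.4, -0.9]
opening: 0.476
```

Request:
apply_moves(increments=[[1,-28,0,0,0],[1,-28,0,0,0],[1,-28,0,0,0],[1,-28,0,0,0],[1,-28,0,0,0]])

```text
t: 26.4
eef_pos: [581.4, -207.7, 153.0]
tcp_rot: [-2.901, 1.571, 2.187]
ft_force: [0.6, 0.3, -1.8]
opening: 0.477
```

Request:
apply_moves(increments=[[1,0,-4.7,-27.6,3.2],[1,0,-6.2,-27.3,3.2],[1,0,-7.8,-26.9,3.2],[1,0,-9.2,-26.4,3.2],[1,0,-10.7,-25.9,3.2],[1,0,-12.1,-25.2,3.2],[1,0,-13.6,-24.5,3.2],[1,0,-14.8,-23.8,3.2],[1,0,0,0,0],[1,0,0,0,0]])

```text
t: 27.4
eef_pos: [466.0, -16.0, 152.2]
tcp_rot: [1.467, 1.57, -0.173]
ft_force: [0.4, -0.4, -1.2]
opening: 0.476
```

Run:
```python
from h import *
w=plan([(465.9,-16.2,143,85.9)],1,step=25)
c=snap('wrist','w11.png'); p=pose()[0]
print(finddark(c,p[2]-13+8,amin=300,amax=30000,thr=80))
t=snap('top'); print(proj(t,[[466,-16,148]]))
```

```text
at [466.  -16.  152.2] th -94.0 tilt [ 0.001 -0.    -1.   ] j6 1.46 op 0.476 F [ 0.4 -0.4 -1.2] t 27.4
-> [465.9, -16.2, 143, 85.9] j6~ 1.61
[[1,9.2,-0.1,0.2,0.1]]
[]
[[278.85464531 235.76939121]]
```

Request:
apply_moves(increments=[[1,5,0,0,0],[1,5,0,0,0],[1,0,0,0,0],[1,0,0,0,0],[0,0,0,0,0],[0,0,0,0,0],[0,0,0,0,0],[0,0,0,0,0],[0,0,0,0,0],[0,0,0,0,0]])

```text
t: 28.5
eef_pos: [465.8, -16.1, 142.0]
tcp_rot: [2.071, 1.571, 0.429]
ft_force: [0.2, -0.3, 0.2]
opening: 0.928
```

Request:
apply_moves(increments=[[0,-20,-10,-20,0],[0,-10,0,-40,0],[0.2,0,0,-40,0],[0.2,0,0,-40,0],[0.2,0,0,0,0],[0.2,0,0,0,0]])

```text
t: 29.1
eef_pos: [465.5, 124.8, 171.8]
tcp_rot: [-1.176, 1.571, -2.816]
ft_force: [0.4, -0.3, 0.1]
opening: 0.806
```

Run:
```python
from h import *
t=snap('top'); o=findgrey(t,255,330,180,244,8); print(o)
side=snap('side'); 
for q in o:
    x,y=q[0]; u,v=proj(side,[[x,y,8]])[0].astype(int); print('side col at pad centre',side['pixels'][v-3:v+4:3,u-4:u+5:4].tolist())
if o:
    x,y=o[0][0]; w=plan([(x,y,60,o[0][2]-90),(x,y,12.8,o[0][2]-90,25)],.2)
```

```text
[(array([507.7, -16.8]), array([59.4, 45.4]), np.float64(178.3))]
side col at pad centre [[[196, 191, 186], [200, 193, 185], [202, 196, 186]], [[198, 191, 182], [201, 194, 186], [203, 196, 188]], [[72, 74, 75], [197, 192, 183], [197, 192, 184]]]
at [465.6 123.6 171.8] th -94.1 tilt [-0. -0. -1.] j6 1.76 op 0.803 F [-0.6 -0.4 -0.2] t 29.2
-> [np.float64(507.7), np.float64(-16.8), 60, np.float64(88.3)] j6~ 1.57
[[0.2,22.4,10.4,27.4,-0.5],[0.2,22.3,10.2,27.5,-0.5],[0.2,22.4,9.9,27.6,-0.5],[0.2,22.4,9.7,27.6,-0.5],[0.2,22.3,9.4,27.8,-0.4]]
-> [np.float64(507.7), np.float64(-16.8), 12.8, np.float64(88.3)] j6~ 1.57
[[0.2,23.6,0.0,-0.0,-0.0],[0.2,23.6,0.0,-0.0,-0.0]]
```

Flipped again: the steel side shows at (507.7,-16.8). I'll pick it.

Request:
apply_moves(increments=[[0.2,22.4,10.4,27.4,-0.5],[0.2,22.3,10.2,27.5,-0.5],[0.2,22.4,9.9,27.6,-0.5],[0.2,22.4,9.7,27.6,-0.5],[0.2,22.3,9.4,27.8,-0.4],[0.2,0,0,0,0],[0.2,0,0,0,0]])

```text
t: 29.9
eef_pos: [507.4, -17.4, 59.9]
tcp_rot: [-1.788, 1.569, 2.892]
ft_force: [0.4, -0.1, -0.7]
opening: 0.8
```

Run:
```python
from h import *
w=plan([(507.7,-16.8,12.8,88.3,20)],.2)
```

```text
at [507.4 -17.4  59.9] th -91.9 tilt [-0.001  0.    -1.   ] j6 1.44 op 0.8 F [ 0.4 -0.1 -0.7] t 29.9
-> [507.7, -16.8, 12.8, 88.3] j6~ 1.57
[[0.2,15.7,0.1,-0.2,-0.1],[0.2,15.7,0.1,-0.2,-0.0],[0.2,15.7,0.1,-0.2,-0.1]]
```

Request:
apply_moves(increments=[[0.2,20,0.1,-0.2,0],[0.2,20,0.1,-0.2,0],[0.2,7.2,0,0,0],[0.2,0,0,0,0],[1,0,0,0,0],[1,0,0,0,0],[1,0,0,0,0],[1,0,0,0,0],[1,0,0,0,0],[1,0,0,0,0]])

```text
t: 30.9
eef_pos: [508.2, -15.8, 13.3]
tcp_rot: [1.55, 1.57, -0.05]
ft_force: [-0.7, -0.3, 5.3]
opening: 0.478
```

Request:
apply_moves(increments=[[1,-20,0,0,0],[1,-25,0,0,0],[1,-22,0,0,0],[1,0,0,0,0]])

```text
t: 31.3
eef_pos: [509.0, -15.8, 81.9]
tcp_rot: [1.474, 1.567, -0.126]
ft_force: [-0.2, 0.6, -1.4]
opening: 0.481
```

```bash
cat >> h.py <<'E'
def jp(x,y,J=(601.2,294.3),a=np.radians(1.2)): return np.array(J)+np.array([x*np.cos(a)-y*np.sin(a),x*np.sin(a)+y*np.cos(a)])
E
python3 - <<'E'
from h import *
w=plan([(*jp(-36,-87),80,91.2,35),(*jp(-36,-87),23,91.2,20)],1)
E
```

```text
at [509.  -15.8  81.9] th -91.7 tilt [ 0.004 -0.    -1.   ] j6 1.44 op 0.481 F [-0.2  0.6 -1.4] t 31.3
-> [np.float64(567.0), np.float64(206.6), 80, 91.2] j6~ 1.9
[[1,0.3,7.4,-32.0,-0.4],[1,0.3,7.5,-32.0,-0.4],[1,0.2,7.8,-31.9,-0.4],[1,0.3,8.0,-31.8,-0.4],[1,0.3,8.3,-31.8,-0.4],[1,0.3,8.5,-31.7,-0.4],[1,0.2,8.6,-31.7,-0.5]]
-> [np.float64(567.0), np.float64(206.6), 23, 91.2] j6~ 1.9
[[1,19.0,0.0,0.0,0.0],[1,19.0,0.0,0.0,0.0],[1,19.0,0.0,0.0,0.0]]
```

Request:
apply_moves(increments=[[1,0.3,7.4,-32,-0.4],[1,0.3,7.5,-32,-0.4],[1,0.2,7.8,-31.9,-0.4],[1,0.3,8,-31.8,-0.4],[1,0.3,8.3,-31.8,-0.4],[1,0.3,8.5,-31.7,-0.4],[1,0.2,8.6,-31.7,-0.5],[1,0,0,0,0],[1,0,0,0,0]])

```text
t: 32.2
eef_pos: [565.3, 207.0, 76.7]
tcp_rot: [-1.346, 1.569, -2.894]
ft_force: [-0.7, -0.1, -1.4]
opening: 0.477
```

Request:
apply_moves(increments=[[1,19,0,0,0],[1,19,0,0,0],[1,15,0,0,0],[1,3,0,0,0],[1,0,0,0,0],[1,0,0,0,0]])

```text
t: 32.8
eef_pos: [566.1, 206.1, 21.9]
tcp_rot: [-1.58, 1.571, -3.13]
ft_force: [-0.2, -0.4, -1.8]
opening: 0.477
```

Run:
```python
from h import *
plan([(573.7,206.6,22,91.2,20)],1)
```

```text
at [566.1 206.1  21.9] th -88.8 tilt [-0. -0. -1.] j6 1.79 op 0.477 F [-0.2 -0.4 -1.8] t 32.8
-> [573.7, 206.6, 22, 91.2] j6~ 1.9
[[1,-0.1,7.7,-0.3,-0.0]]
```

Request:
apply_moves(increments=[[1,0,2,0,0],[1,0,2,0,0],[1,0,2,0,0],[1,0,1.5,0,0],[1,0,0,0,0],[1,0,0,0,0]])

```text
t: 33.4
eef_pos: [573.6, 206.9, 22.0]
tcp_rot: [2.039, 1.571, 0.489]
ft_force: [0.2, 0.5, -1.4]
opening: 0.48
```

Request:
apply_moves(increments=[[1,0,1,0,0],[1,0,0.5,0,0],[1,0,0,0,0],[1,0,0,0,0]])

```text
t: 33.8
eef_pos: [573.7, 206.9, 21.8]
tcp_rot: [-1.441, 1.568, -2.991]
ft_force: [-6.7, 0.1, 1.6]
opening: 0.475
```

Request:
apply_moves(increments=[[1,0.5,1,0,0],[1,0,0,0,0],[1,0,-2,0,0],[0.4,0,0,0,0],[0.4,0,0,0,0],[0.4,0,0,0,0],[0.4,-25,0,0,0],[0.5,-25,0,18,0],[1,0,0,18,0],[1,0,0,0,0]])

```text
t: 34.8
eef_pos: [575.1, 169.2, 71.9]
tcp_rot: [1.663, 1.57, 0.111]
ft_force: [-1.8, -0.2, 0.0]
opening: 0.403
```

Request:
apply_moves(increments=[[1,0,0,0,0],[1,0,0,0,0],[1,0,0,0,0],[1,0,0,0,0],[1,0,0,0,0]])

```text
t: 35.3
eef_pos: [574.7, 171.1, 71.3]
tcp_rot: [-1.718, 1.571, 3.016]
ft_force: [-0.1, 0.5, 0.1]
opening: 0.018
```

Run:
```python
from h import *
c=snap('wrist','w12.png')
plan([(573,171,21.3,91.2,20)],1)
```

```text
at [574.7 171.1  71.4] th -88.8 tilt [-0.  0. -1.] j6 1.73 op 0.011 F [ 0.5 -1.2  0.1] t 35.4
-> [573, 171, 21.3, 91.2] j6~ 1.84
[[1,16.7,-0.6,0.0,0.0],[1,16.7,-0.6,0.0,0.0],[1,16.7,-0.5,0.1,0.0]]
```

Request:
apply_moves(increments=[[1,18,-0.6,0,0],[1,18,-0.6,0,0],[1,13.5,-0.6,0,0],[1,0,0,0,0],[1,0,0,-5,0],[1,0,0,-5,0],[1,0,0,-5,0],[1,0,0,-4,0],[1,0,0,-4,0],[1,0,0,-2,0]])

```text
t: 36.35
eef_pos: [572.5, 196.3, 22.3]
tcp_rot: [1.846, 1.57, 0.297]
ft_force: [-0.2, -2.2, 1.6]
opening: 0.008
```

Request:
apply_moves(increments=[[1,0,0,-1,0],[1,0,0,0,0],[1,0,0,0,0],[1,0,0,0,0]])

```text
t: 36.75
eef_pos: [572.4, 196.7, 22.0]
tcp_rot: [-2.251, 1.571, 2.482]
ft_force: [-0.4, -0.7, 0.1]
opening: 0.004
```

Request:
apply_moves(increments=[[1,0,0,-1,0],[1,0,0,0,0],[1,0,0,0,0]])

```text
t: 37.05
eef_pos: [572.5, 197.8, 22.0]
tcp_rot: [2.594, 1.571, 1.045]
ft_force: [-0.8, -1.4, -0.6]
opening: 0.008
```

Request:
apply_moves(increments=[[1,0,0,-1,0],[1,0,0,0,0],[1,0,0,0,0]])

```text
t: 37.35
eef_pos: [572.4, 198.9, 22.0]
tcp_rot: [2.626, 1.571, 1.076]
ft_force: [-0.4, 0.1, -0.9]
opening: 0.007
```

Request:
apply_moves(increments=[[1,0,0,-1,0],[1,0,0,0,0],[1,0,0,0,0]])

```text
t: 37.65
eef_pos: [572.4, 199.2, 22.0]
tcp_rot: [-0.431, 1.57, -1.981]
ft_force: [0.0, -5.6, 1.7]
opening: 0.005
```

Request:
apply_moves(increments=[[1,0,0,-1,0],[1,0,0,0,0],[1,0,0,0,0]])

```text
t: 37.95
eef_pos: [572.4, 199.3, 22.0]
tcp_rot: [-0.422, 1.569, -1.971]
ft_force: [0.3, -12.6, 1.8]
opening: 0.004
```

Run:
```python
from h import *
c=snap('wrist','w13.png')
print(pose()[0],pose()[3]['ft_force'])
```

```text
[572.375393   199.31144747  22.05078658] [  1.8681793  -12.46670128   1.50478689]
```

Contact came at y=199.2, exactly 46 mm from the first. I'm going for the third pad.

Run:
```python
from h import *
t=snap('top'); 
import h
w=plan([(572.4,194.3,160,91.2),(466,-350,160,72.9,48)],.2,start=(572.4,194.3,160,-88.8))
```

```text
at [572.4 199.3  22. ] th -88.8 tilt [-0.001 -0.002 -1.   ] j6 1.78 op 0.005 F [  0.5 -13.    1.5] t 38.0
-> [572.4, 194.3, 160, 91.2] j6~ 1.88
[[0.2,-0.0,0.0,0.0,-0.0]]
-> [466, -350, 160, 72.9] j6~ 1.23
[[0.2,-0.0,-9.8,45.2,1.5],[0.2,-0.0,-8.6,45.4,1.5],[0.2,-0.0,-7.5,45.6,1.5],[0.2,-0.0,-6.2,45.8,1.5],[0.2,-0.0,-5.1,45.9,1.5],[0.2,-0.0,-3.8,46.1,1.5],[0.2,-0.0,-2.6,46.1,1.6],[0.2,-0.0,-1.4,46.2,1.5],[0.2,-0.0,-0.1,46.2,1.6],[0.2,-0.0,1.2,46.2,1.5],[0.2,-0.0,2.3,46.2,1.6],[0.2,-0.0,3.7,46.1,1.5]]
```

Request:
apply_moves(increments=[[1,0,0,5,0],[1,-20,0,0,0],[1,-40,0,0,0],[0.2,-40,0,0,0],[0.2,-40,0,0,0]])

```text
t: 38.55
eef_pos: [572.2, 195.8, 163.5]
tcp_rot: [-2.389, 1.57, 2.345]
ft_force: [-0.2, -0.3, -0.0]
opening: 0.119
```

Request:
apply_moves(increments=[[0.2,0,-9.8,45.2,1.5],[0.2,0,-8.6,45.4,1.5],[0.2,0,-7.5,45.6,1.5],[0.2,0,-6.2,45.8,1.5],[0.2,0,-5.1,45.9,1.5],[0.2,0,-3.8,46.1,1.5],[0.2,0,-2.6,46.1,1.6],[0.2,0,-1.4,46.2,1.5],[0.2,0,-0.1,46.2,1.6],[0.2,0,1.2,46.2,1.5]])

```text
t: 39.55
eef_pos: [483.3, -259.6, 162.2]
tcp_rot: [1.901, 1.57, 0.085]
ft_force: [-0.1, -0.5, 0.7]
opening: 0.8
```

Request:
apply_moves(increments=[[0.2,0,2.3,46.2,1.6],[0.2,0,3.7,46.1,1.5],[0.2,0,0,0,0],[0.2,0,0,0,0],[0.2,0,0,0,0]])

```text
t: 40.05
eef_pos: [466.2, -347.6, 161.9]
tcp_rot: [-2.538, 1.57, 1.877]
ft_force: [0.6, 0.2, 0.2]
opening: 0.8
```

Run:
```python
from h import *
c=snap('wrist','w14.png'); o=finddark(c,8); print(o)
t=snap('top'); cv2.imwrite('pics/t14.png',t['pixels'][:,:,::-1])
x,y=(o[0][0] if o else (466.8,-357.5)); a=o[0][2] if o else 162.9
w=plan([(x,y,60,a-90),(x,y,12.3,a-90,25)],.2)
```

```text
[(array([ 467.6, -358.6]), array([36.3, 48.7]), np.float64(164.2))]
at [ 466.6 -347.3  162.1] th -107.0 tilt [ 0.  0. -1.] j6 1.11 op 0.801 F [ 0.4 -0.1 -0.3] t 40.1
-> [np.float64(467.6), np.float64(-358.6), 60, np.float64(74.2)] j6~ 1.19
[[0.2,34.0,1.4,3.5,-0.4],[0.2,34.1,1.4,3.5,-0.4],[0.2,34.0,1.4,3.5,-0.4]]
-> [np.float64(467.6), np.float64(-358.6), 12.3, np.float64(74.2)] j6~ 1.19
[[0.2,23.9,-0.0,0.0,0.0],[0.2,23.8,-0.0,0.0,0.0]]
```

Request:
apply_moves(increments=[[0.2,34,1.4,3.5,-0.4],[0.2,34,1.4,3.5,-0.4],[0.2,34,1.4,3.5,-0.4],[0.2,23,0,0,0],[0.2,18,0,0,0],[0.2,6.8,0,0,0],[0.2,0,0,0,0],[0.2,0,0,0,0],[0.5,0,0,0,0]])

```text
t: 41.05
eef_pos: [467.6, -359.6, 12.8]
tcp_rot: [1.183, 1.57, -0.664]
ft_force: [-0.6, -1.1, 0.0]
opening: 0.761
```

Request:
apply_moves(increments=[[1,0,0,0,0],[1,0,0,0,0],[1,0,0,0,0],[1,0,0,0,0],[1,0,0,0,0]])

```text
t: 41.55
eef_pos: [467.2, -359.8, 12.3]
tcp_rot: [2.547, 1.571, 0.699]
ft_force: [0.1, 0.5, 2.2]
opening: 0.475
```

Run:
```python
from h import *
p,M,th,s=pose(); z=p[2]
a=np.radians(-4.1); tgt=np.array([448.9,-15.])+17*np.array([np.cos(a),np.sin(a)])
l=np.radians(164); print('off along length',np.dot(p[:2]-[467.2,-358.],[np.cos(l),np.sin(l)]))
w=plan([(*p[:2],z+140,th),(*tgt,z+140,85.9,36)],1,step=28)
```

```text
off along length -0.47928156224655183
at [ 467.2 -359.8   12.3] th -105.9 tilt [ 0.  0. -1.] j6 1.08 op 0.475 F [0.1 0.5 2.2] t 41.5
-> [np.float64(467.2), np.float64(-359.8), np.float64(152.3), np.float64(-105.9)] j6~ 1.19
[[1,-28.0,0.0,-0.0,-0.0],[1,-28.0,0.0,-0.0,-0.0],[1,-28.0,0.0,-0.0,-0.0],[1,-28.0,0.0,-0.0,-0.0],[1,-28.0,0.0,-0.0,-0.0]]
-> [np.float64(465.9), np.float64(-16.2), np.float64(152.3), 85.9] j6~ 1.61
[[1,-0.0,-9.5,-33.0,-1.2],[1,-0.0,-8.9,-33.2,-1.2],[1,-0.0,-8.1,-33.4,-1.2],[1,-0.0,-7.5,-33.5,-1.2],[1,-0.0,-6.7,-33.7,-1.2],[1,-0.0,-6.0,-33.8,-1.2],[1,-0.0,-5.4,-34.0,-1.1],[1,-0.0,-4.6,-34.0,-1.2],[1,-0.0,-4.0,-34.2,-1.1],[1,-0.0,-3.3,-34.1,-1.2]]
```

Request:
apply_moves(increments=[[1,-28,0,0,0],[1,-28,0,0,0],[1,-28,0,0,0],[1,-28,0,0,0],[1,-28,0,0,0]])

```text
t: 42.05
eef_pos: [466.9, -359.6, 153.2]
tcp_rot: [-2.213, 1.57, 2.222]
ft_force: [-0.4, 0.1, -0.4]
opening: 0.48
```

Request:
apply_moves(increments=[[1,0,-9.5,-33,-1.2],[1,0,-8.9,-33.2,-1.2],[1,0,-8.1,-33.4,-1.2],[1,0,-7.5,-33.5,-1.2],[1,0,-6.7,-33.7,-1.2],[1,0,-6,-33.8,-1.2],[1,0,-5.4,-34,-1.1],[1,0,-4.6,-34,-1.2],[1,0,-4,-34.2,-1.1],[1,0,-3.3,-34.1,-1.2]])

```text
t: 43.05
eef_pos: [465.5, -14.9, 152.2]
tcp_rot: [-2.461, 1.571, 2.18]
ft_force: [1.0, 0.1, -1.2]
opening: 0.475
```

Request:
apply_moves(increments=[[1,0,0,0,0],[1,0,0,0,0],[1,0,0,0,0]])

```text
t: 43.35
eef_pos: [465.9, -16.9, 152.2]
tcp_rot: [1.332, 1.571, -0.31]
ft_force: [-0.7, -0.4, -1.0]
opening: 0.479
```

Run:
```python
from h import *
plan([(465.9,-16.2,143,85.9)],1)
```

```text
at [465.9 -16.9 152.2] th -94.1 tilt [ 0. -0. -1.] j6 1.46 op 0.479 F [-0.7 -0.4 -1. ] t 43.4
-> [465.9, -16.2, 143, 85.9] j6~ 1.61
[[1,9.2,-0.1,-0.7,-0.0]]
```

Request:
apply_moves(increments=[[1,5,0.4,0,0],[1,4.5,0,0,0],[1,0,0,0,0],[1,0,0,0,0],[0,0,0,0,0],[0,0,0,0,0],[0,0,0,0,0],[0,0,0,0,0],[0,0,0,0,0],[0,0,0,0,0]])

```text
t: 44.35
eef_pos: [466.2, -16.3, 142.8]
tcp_rot: [2.058, 1.571, 0.416]
ft_force: [1.6, 0.4, -0.4]
opening: 0.925
```

Request:
apply_moves(increments=[[0,-20,-10,-20,0],[0,-10,0,-40,0],[0.2,0,0,-40,0],[0.2,0,0,-40,0],[0.2,0,0,0,0],[0.2,0,0,0,0]])

```text
t: 44.95
eef_pos: [466.0, 124.6, 172.6]
tcp_rot: [-1.279, 1.571, -2.919]
ft_force: [0.1, -1.0, -0.6]
opening: 0.809
```

Run:
```python
from h import *
t=snap('top'); o=findgrey(t,255,330,180,244,8); print(o)
side=snap('side'); cv2.imwrite('pics/s15.png',side['pixels'][:,:,::-1])
if o:
    x,y=o[0][0]; u,v=proj(side,[[x,y,8]])[0].astype(int); print(side['pixels'][v-3:v+4:3,u-4:u+5:4].mean(2).round())
    w=plan([(x,y,60,o[0][2]-90)],.2)
```

```text
[(array([499.3,  -5.9]), array([45.7, 59.8]), np.float64(24.6))]
[[191. 191.  72.]
 [191. 194. 193.]
 [195. 193. 190.]]
at [466.1 123.4 172.6] th -94.1 tilt [-0. -0. -1.] j6 1.76 op 0.8 F [ 0.   0.3 -0.5] t 45.0
-> [np.float64(499.3), np.float64(-5.9), 60, np.float64(-65.4)] j6~ 1.13
[[0.2,22.5,8.5,25.3,-5.7],[0.2,22.6,5.9,26.1,-5.8],[0.2,22.5,3.2,26.5,-5.7],[0.2,22.5,0.7,26.6,-5.8],[0.2,22.5,-2.1,26.7,-5.7]]
```

The third pad landed steel up but turned 24.6 deg. I'll align the jaws to that.

Request:
apply_moves(increments=[[0.2,22.5,8.5,25.3,-5.7],[0.2,22.6,5.9,26.1,-5.8],[0.2,22.5,3.2,26.5,-5.7],[0.2,22.5,0.7,26.6,-5.8],[0.25,22.5,-2.1,26.7,-5.7],[0.25,0,0,0,0],[0.25,0,0,0,0],[0.25,0,0,0,0]])

```text
t: 45.85
eef_pos: [499.5, -5.2, 60.8]
tcp_rot: [1.216, 1.57, 0.072]
ft_force: [-0.0, 0.4, 0.7]
opening: 0.749
```

Run:
```python
from h import *
plan([(499.3,-5.9,12.5,-65.4,20)],.25)
```

```text
at [499.5  -5.2  60.8] th -65.5 tilt [ 0.001  0.    -1.   ] j6 1.0 op 0.749 F [-0.   0.4  0.7] t 45.9
-> [499.3, -5.9, 12.5, -65.4] j6~ 1.13
[[0.25,16.1,-0.1,0.2,-0.0],[0.25,16.1,-0.2,0.2,-0.1],[0.25,16.1,-0.1,0.2,-0.0]]
```

Request:
apply_moves(increments=[[0.25,20,-0.2,0.3,0],[0.25,20,-0.2,0.3,0],[0.25,8,0,0,0],[0.25,0,0,0,0],[1,0,0,0,0],[1,0,0,0,0],[1,0,0,0,0],[1,0,0,0,0],[1,0,0,0,0],[1,0,0,0,0]])

```text
t: 46.85
eef_pos: [499.6, -6.0, 12.5]
tcp_rot: [1.175, 1.57, 0.034]
ft_force: [-1.5, 0.5, 6.8]
opening: 0.477
```

Request:
apply_moves(increments=[[1,-20,0,0,0],[1,-25,0,0,0],[1,-25,0,0,0],[1,0,0,0,0]])

```text
t: 47.25
eef_pos: [500.5, -6.1, 84.5]
tcp_rot: [1.016, 1.567, -0.125]
ft_force: [0.1, -0.0, -1.2]
opening: 0.477
```

Run:
```python
from h import *
w=plan([(*jp(-36,-133),82,91.2,25)],1)
```

```text
at [500.5  -6.1  84.5] th -65.4 tilt [ 0.004 -0.001 -1.   ] j6 1.0 op 0.477 F [ 0.1 -0.  -1.2] t 47.2
-> [np.float64(568.0), np.float64(160.6), 82, 91.2] j6~ 1.83
[[1,0.3,16.3,-15.4,2.9],[1,0.3,15.6,-16.3,2.9],[1,0.3,14.7,-17.0,2.9],[1,0.3,13.8,-17.7,2.9],[1,0.3,13.0,-18.4,3.0],[1,0.3,11.9,-19.0,2.9],[1,0.3,10.9,-19.7,3.0],[1,0.4,10.0,-20.1,2.9]]
```

Request:
apply_moves(increments=[[1,0.3,16.3,-15.4,2.9],[1,0.3,15.6,-16.3,2.9],[1,0.3,14.7,-17,2.9],[1,0.3,13.8,-17.7,2.9],[1,0.3,13,-18.4,3],[1,0.3,11.9,-19,2.9],[1,0.3,10.9,-19.7,3],[1,0.4,10,-20.1,2.9],[1,0,0,0,0],[1,0,0,0,0]])

```text
t: 48.25
eef_pos: [566.3, 160.7, 78.5]
tcp_rot: [-1.413, 1.569, -2.961]
ft_force: [0.4, -0.4, -0.7]
opening: 0.48
```

Run:
```python
from h import *
c=snap('wrist','w16.png')
plan([(*jp(-36,-133),21.8,91.2,20)],1); print(jp(-30,-133))
```

```text
at [566.3 160.2  78.8] th -88.7 tilt [-0.001 -0.    -1.   ] j6 1.71 op 0.476 F [ 0.8  0.5 -1.1] t 48.3
-> [np.float64(568.0), np.float64(160.6), 21.8, 91.2] j6~ 1.83
[[1,19.0,0.6,-0.1,0.0],[1,19.0,0.5,-0.1,0.0],[1,19.0,0.6,-0.2,0.1]]
[573.99192134 160.7008965 ]
```

View pics/w16.png

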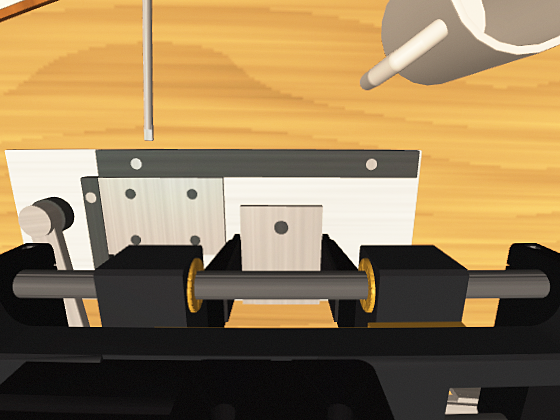

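Two pads are home with no gaps (u=100 to 224), and the third is held square above its place. I'll lower it and press it to the fence.

Request:
apply_moves(increments=[[1,19,0,0,0],[1,19,0,0,0],[1,15,0,0,0],[1,4,0,0,0],[1,0,0,0,0],[1,0,2,0,0],[1,0,2,0,0],[1,0,2,0,0],[1,0,0,0,0],[1,0,0,0,0]])

```text
t: 49.3
eef_pos: [573.1, 160.8, 22.8]
tcp_rot: [1.913, 1.57, 0.363]
ft_force: [0.2, -0.0, -0.7]
opening: 0.483
```

Request:
apply_moves(increments=[[1,0,1,0,0],[1,0,0.5,0,0],[1,0,0,0,0],[1,0,0,0,0]])

```text
t: 49.7
eef_pos: [574.5, 160.8, 22.6]
tcp_rot: [-2.804, 1.571, 1.929]
ft_force: [-0.8, 0.4, -1.4]
opening: 0.478
```

Request:
apply_moves(increments=[[1,0,1,0,0],[1,0,0,0,0],[1,0,0,0,0]])

```text
t: 50.0
eef_pos: [574.7, 160.8, 22.5]
tcp_rot: [-1.516, 1.569, -3.066]
ft_force: [-5.4, 0.7, -0.2]
opening: 0.478
```

Request:
apply_moves(increments=[[1,1,0,0,0],[1,0.8,1,0,0],[1,0,0,0,0],[1,0,-2,0,0],[0.4,0,0,0,0],[0.4,0,0,0,0],[0.4,0,0,0,0],[0.4,-25,0,0,0],[0.5,-25,0,18,0],[1,0,0,18,0]])

```text
t: 51.0
eef_pos: [576.8, 124.9, 73.7]
tcp_rot: [1.665, 1.566, 0.117]
ft_force: [-0.0, 0.1, -0.4]
opening: 0.484
```

Request:
apply_moves(increments=[[1,0,0,0,0],[1,0,0,0,0],[1,0,0,0,0],[1,0,0,0,0],[1,0,0,0,0],[1,0,0,0,0]])

```text
t: 51.6
eef_pos: [575.2, 125.1, 70.6]
tcp_rot: [-1.804, 1.571, 2.93]
ft_force: [-0.0, 0.6, -0.2]
opening: 0.015
```

Run:
```python
from h import *
c=snap('wrist','w17.png')
plan([(574,125.5,21.3,91.2,20)],1)
```

```text
at [575.2 125.1  70.7] th -88.8 tilt [-0.  0. -1.] j6 1.65 op 0.004 F [0.7 0.5 0.1] t 51.6
-> [574, 125.5, 21.3, 91.2] j6~ 1.76
[[1,16.5,-0.4,-0.2,0.0],[1,16.4,-0.4,-0.1,0.0],[1,16.5,-0.4,-0.2,0.0]]
```

Expected contact is at y≈153.2.

Request:
apply_moves(increments=[[1,18,-0.6,0,0],[1,18,-0.6,0,0],[1,13,-0.6,0,0],[1,0,0,0,0],[1,0,0,-5,0],[1,0,0,-5,0],[1,0,0,-5,0],[1,0,0,-4,0],[1,0,0,-4,0],[1,0,0,-2,0]])

```text
t: 52.65
eef_pos: [573.0, 150.3, 22.0]
tcp_rot: [1.829, 1.57, 0.28]
ft_force: [0.1, -0.6, 1.5]
opening: 0.003
```

Request:
apply_moves(increments=[[1,0,0,-1,0],[1,0,0,0,0],[1,0,0,0,0],[1,0,0,0,0]])

```text
t: 53.05
eef_pos: [572.9, 150.7, 21.8]
tcp_rot: [-2.419, 1.571, 2.314]
ft_force: [-1.1, -0.4, 0.9]
opening: 0.005
```

Request:
apply_moves(increments=[[1,0,0,-1,0],[1,0,0,0,0],[1,0,0,0,0]])

```text
t: 53.35
eef_pos: [572.9, 151.8, 21.8]
tcp_rot: [-3.024, 1.571, 1.709]
ft_force: [0.6, -0.1, 0.4]
opening: 0.005
```

Request:
apply_moves(increments=[[1,0,0,-1,0],[1,0,0,0,0],[1,0,0,0,0]])

```text
t: 53.65
eef_pos: [572.8, 152.8, 21.8]
tcp_rot: [2.872, 1.571, 1.323]
ft_force: [-0.8, -0.3, -0.3]
opening: 0.002
```

Request:
apply_moves(increments=[[1,0,0,-1,0],[1,0,0,0,0],[1,0,0,0,0]])

```text
t: 53.95
eef_pos: [572.8, 153.2, 21.8]
tcp_rot: [-0.354, 1.57, -1.904]
ft_force: [0.5, -5.6, -0.1]
opening: 0.005
```

Request:
apply_moves(increments=[[1,0,0,-1,0],[1,0,0,0,0],[1,0,0,0,0]])

```text
t: 54.25
eef_pos: [572.8, 153.3, 21.8]
tcp_rot: [-0.385, 1.569, -1.935]
ft_force: [-0.5, -13.2, 1.1]
opening: 0.006
```

Request:
apply_moves(increments=[[1,0,0,6,0],[1,-20,0,0,0],[1,-40,-20,0,0],[1,-40,-30,-20,0],[0.7,0,-20,-10,0],[0.7,0,0,0,0],[0.7,0,0,0,0],[0.7,0,0,0,0]])

```text
t: 55.05
eef_pos: [505.1, 175.6, 118.6]
tcp_rot: [-1.975, 1.571, 2.758]
ft_force: [0.2, 0.6, 0.0]
opening: 0.269
```

Run:
```python
from h import *
c=snap('wrist'); cv2.imwrite('pics/w18.png',cv2.resize(c['pixels'][:,:,::-1],(800,600),interpolation=cv2.INTER_CUBIC))
plan([(415.5,322,120,-87)],.7)
for x,y in [(0,0),(0,-138),(-60,0),(-60,-46),(-60,-138),(-60,-92)]: print((x,y),(proj(c,[[*jp(x,y),16]])[0]*800/560).round())
```

```text
at [505.1 175.5 118.4] th -88.8 tilt [-0. -0. -1.] j6 1.76 op 0.282 F [-0.2  0.9 -0.4] t 55.1
-> [415.5, 322, 120, -87] j6~ 2.18
[[0.7,-0.3,-17.3,-29.7,-0.4],[0.7,-0.3,-17.1,-29.7,-0.4],[0.7,-0.3,-16.9,-29.9,-0.3],[0.7,-0.4,-16.8,-30.0,-0.4],[0.7,-0.3,-16.5,-30.1,-0.3]]
(0, 0) [198. 140.]
(0, -138) [439. 139.]
(-60, 0) [208. 245.]
(-60, -46) [284. 244.]
(-60, -138) [437. 244.]
(-60, -92) [360. 244.]
```

View pics/w18.png

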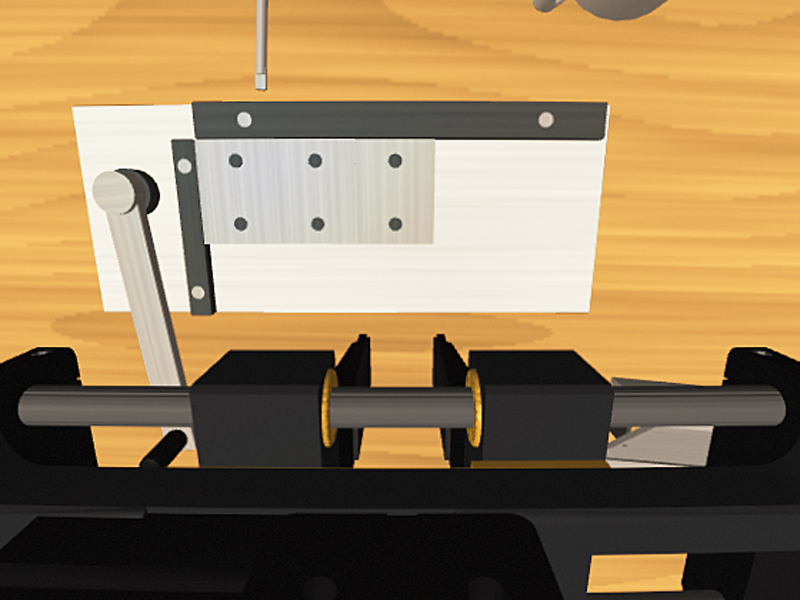

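All three pads are steel up in a gapless row: right edge at u=435 against 438 predicted, and flush to fence and stop. Next I'll locate the knob, its top at (178,437), and close the bar.

Run:
```python
from h import *
c=load('wrist'); k=ray(c,[[178*.7,437*.7]],61)[0]; print('knob',k)
pv=jp(-30,42); b=1.2
d=k[:2]-pv; phi=np.radians(-90+b)-np.arctan2(d[1],d[0]); phi=phi%(2*np.pi); print('phi',phi,np.linalg.norm(d),pv)
kn=lambda f:pv+155*np.array([np.cos(np.radians(b-90)-f),np.sin(np.radians(b-90)-f)])
th=lambda f:b-np.degrees(f)
w=plan([(*kn(phi),120,th(phi)),(*kn(phi),45,th(phi))],.6)
print(kn(0),th(0))
```

```text
knob [438.39177781 299.7389023   61.        ]
phi 1.3259025225069831 136.73846686104102 [570.32699786 335.66251611]
at [505.1 175.5 118.4] th -88.8 tilt [-0. -0. -1.] j6 1.76 op 0.282 F [-0.2  0.9 -0.4] t 55.1
-> [np.float64(420.8), np.float64(294.9), 120, np.float64(-74.8)] j6~ 1.92
[[0.6,-0.4,-20.5,-30.3,-3.5],[0.6,-0.4,-18.6,-31.4,-3.5],[0.6,-0.4,-16.6,-32.6,-3.5],[0.6,-0.4,-14.6,-33.5,-3.6]]
-> [np.float64(420.8), np.float64(294.9), 45, np.float64(-74.8)] j6~ 1.92
[[0.6,37.5,0.0,0.0,0.0],[0.6,37.5,0.0,0.0,0.0]]
[573.57307294 180.69651017] 1.2
```

Run:
```python
from h import *
c=load('wrist'); pv=jp(-30,42); b=1.2
for q,z in [((180,436),27),((150,461),61)]:
    k=ray(c,[[q[0]*.7,q[1]*.7]],z)[0]; d=k[:2]-pv; phi=(np.radians(-90+b)-np.arctan2(d[1],d[0]))%(2*np.pi); print('knob',k,'phi',phi,np.linalg.norm(d))
kn=lambda f:pv+155*np.array([np.cos(np.radians(b-90)-f),np.sin(np.radians(b-90)-f)])
th=lambda f:b-np.degrees(f)
w=plan([(*kn(phi),120,th(phi))],.55)
```

```text
knob [418.06561512 317.61258417  27.        ] phi 1.4737452545717002 153.3275210721461
knob [422.40279407 317.76984196  61.        ] phi 1.4713666699526442 149.00240889107158
at [505.1 175.5 118.4] th -88.8 tilt [-0. -0. -1.] j6 1.76 op 0.282 F [-0.2  0.9 -0.4] t 55.1
-> [np.float64(416.4), np.float64(317.0), 120, np.float64(-83.1)] j6~ 2.1
[[0.55,-0.3,-17.1,-28.7,-1.1],[0.55,-0.3,-16.6,-28.9,-1.2],[0.55,-0.3,-16.0,-29.4,-1.1],[0.55,-0.4,-15.4,-29.6,-1.2],[0.55,-0.3,-14.8,-29.9,-1.1]]
```

Request:
apply_moves(increments=[[0.55,0,-17.1,-28.7,-1.1],[0.55,0,-16.6,-28.9,-1.2],[0.55,0,-16,-29.4,-1.1],[0.55,0,-15.4,-29.6,-1.2],[0.55,0,-14.8,-29.9,-1.1],[0.55,0,0,0,0],[0.55,0,0,0,0],[0.55,0,0,0,0]])

```text
t: 55.9
eef_pos: [416.5, 316.7, 118.6]
tcp_rot: [-1.087, 1.57, -2.539]
ft_force: [-0.8, 0.1, -0.3]
opening: 0.453
```

Run:
```python
from h import *
c=snap('wrist','w19.png')
print(proj(c,[[416.4,317,61],[416.4,317,27]]))
im=c['pixels']; cv2.imwrite('pics/w19.png',im[:,:,::-1]); plan([(416.4,317,45,-83.1)],.55)
m=(im[150:245,240:320].max(2)<60).astype(np.uint8); n,l,st,ce=cv2.connectedComponentsWithStats(m); print([(s.tolist(),(c_+[240,150]).round(1).tolist()) for s,c_ in zip(st[1:],ce[1:]) if s[4]>60])
```

```text
[[280.40761918 229.70645824]
 [280.49432984 217.77501166]]
at [416.6 316.5 118.7] th -83.2 tilt [-0. -0. -1.] j6 1.98 op 0.447 F [-0.3 -0.7  0.7] t 56.0
-> [416.4, 317, 45, -83.1] j6~ 2.1
[[0.55,36.9,-0.0,-0.2,-0.0],[0.55,36.8,-0.1,-0.3,-0.1]]
[([30, 60, 17, 26, 369], [278.0, 222.8])]
```

Request:
apply_moves(increments=[[0.55,37,0,0,0],[0.7,36.5,0,0,0],[0.7,0,0,0,0],[0.7,0,0.2,6,-2],[0.7,0,0.4,10.8,-4],[0.7,0,0.4,10.8,-4],[0.7,0,0.4,10.8,-4],[0.7,0,0.4,10.8,-4],[0.7,0,0.4,10.8,-4],[0.7,0,0.4,10.8,-4]])

```text
t: 56.95
eef_pos: [440.9, 250.6, 47.1]
tcp_rot: [1.437, 1.569, 0.442]
ft_force: [-0.5, 0.4, -0.8]
opening: 0.299
```

Request:
apply_moves(increments=[[0.7,0,0.4,10.8,-4],[0.7,0,0.4,10.8,-4],[0.7,0,0.4,10.8,-4],[0.7,0,0.4,10.8,-4],[0.7,0,0.4,10.8,-4],[0.7,0,0.4,10.8,-4],[0.7,0,0.4,10.8,-4],[0.7,0,0.4,10.8,-4],[0.7,0,0.4,10.8,-4]])

```text
t: 57.85
eef_pos: [515.3, 190.3, 47.2]
tcp_rot: [0.697, 1.57, 0.331]
ft_force: [-0.5, 0.7, 0.5]
opening: 0.298
```

Run:
```python
from h import *
pv=jp(-30,42); kn0=jp(-30,-113)
plan([(*kn0,45,1.2,8)],.7)
```

```text
at [515.3 190.3  47.2] th -21.0 tilt [ 0.001  0.    -1.   ] j6 0.6 op 0.298 F [-0.5  0.7  0.5] t 57.9
-> [np.float64(573.6), np.float64(180.7), 45, 1.2] j6~ 0.28
[[0.7,0.3,1.5,7.2,-2.8],[0.7,0.2,1.1,7.3,-2.8],[0.7,0.3,0.8,7.4,-2.8],[0.7,0.3,0.4,7.4,-2.8],[0.7,0.3,0.1,7.3,-2.7],[0.7,0.2,-0.3,7.4,-2.8],[0.7,0.3,-0.7,7.4,-2.7],[0.7,0.3,-1.0,7.3,-2.8]]
```

Request:
apply_moves(increments=[[0.7,0,0.4,10.8,-4],[0.7,0,0.4,10.8,-4],[0.7,0,0.4,10.8,-4],[0.7,0,0.4,10.8,-4],[0.7,0,0.4,10.8,-4],[0.7,0,0.2,6,-2],[0.7,0,0,0,0],[0.7,0,0,0,0]])

```text
t: 58.65
eef_pos: [573.2, 180.5, 46.5]
tcp_rot: [0.268, 1.57, 0.282]
ft_force: [-0.3, -1.1, -0.6]
opening: 0.298
```

Request:
apply_moves(increments=[[0.7,0,0,2,0],[0.7,0,0,2,0],[0.7,0,0,0,0],[0.7,0,0,0,0]])

```text
t: 59.05
eef_pos: [577.0, 181.1, 45.5]
tcp_rot: [1.87, 1.571, 1.886]
ft_force: [-0.1, 0.6, 0.5]
opening: 0.3
```

Request:
apply_moves(increments=[[0.7,0,0,2,0],[0.7,0,0,0,0],[0.7,0,0,0,0]])

```text
t: 59.35
eef_pos: [579.1, 181.1, 45.4]
tcp_rot: [1.383, 1.571, 1.398]
ft_force: [0.4, 0.6, 0.7]
opening: 0.301
```

Request:
apply_moves(increments=[[0.7,0,0,1.5,0],[0.7,0,0,0,0],[0.7,0,0,0,0]])

```text
t: 59.65
eef_pos: [580.6, 181.1, 45.5]
tcp_rot: [0.568, 1.571, 0.583]
ft_force: [0.7, -0.6, -0.3]
opening: 0.297
```

Request:
apply_moves(increments=[[0.7,0,0,1.5,0],[0.7,0,0,0,0],[0.7,0,0,0,0]])

```text
t: 59.95
eef_pos: [581.0, 181.1, 45.4]
tcp_rot: [-3.064, 1.568, -3.048]
ft_force: [-5.1, -0.1, 2.9]
opening: 0.304
```

Run:
```python
from h import *
c=snap('wrist'); a=jp(-30,-113); print(a,proj(c,[[*a,61],[*a,27]]))
im=c['pixels']; m=(im[150:245,230:330].max(2)<60).astype(np.uint8); n,l,st,ce=cv2.connectedComponentsWithStats(m); print([(s.tolist(),(c_+[230,150]).round(1).tolist()) for s,c_ in zip(st[1:],ce[1:]) if s[4]>60])
plan([(577,181,45,1.2)],.7)
```

```text
[573.57307294 180.69651017] [[264.80635621 271.91439386]
 [267.70988262 248.15968746]]
[([76, 74, 16, 21, 132], [312.3, 239.1]), ([11, 84, 16, 11, 122], [249.9, 240.1]), ([29, 86, 21, 9, 145], [268.7, 240.7])]
at [581.  181.1  45.4] th 0.9 tilt [-0.002 -0.    -1.   ] j6 0.18 op 0.3 F [-4.4  0.1  2.3] t 60.0
-> [577, 181, 45, 1.2] j6~ 0.28
[[0.7,0.4,-0.1,-4.0,-0.3]]
```

The end stop was felt at TCP x=581, which puts the knob at about 574, the closed position. I'll withdraw upward.

Request:
apply_moves(increments=[[0.7,0,0,-4,0],[0.7,0,0,-3,0],[0.6,0,0,0,0],[0.5,0,0,0,0],[0.5,-20,0,0,0],[0.5,-30,0,0,0],[0.5,-40,0,0,0],[0.5,-40,-30,-20,0],[0.5,0,-40,-20,0],[0.5,0,-20,-20,0]])

```text
t: 61.0
eef_pos: [517.5, 90.4, 173.8]
tcp_rot: [-0.046, 1.568, -0.031]
ft_force: [-0.7, -0.2, -0.2]
opening: 0.501
```

Request:
apply_moves(increments=[[0.5,0,0,0,0],[0.5,0,0,0,0],[0.5,0,0,0,0]])

```text
t: 61.3
eef_pos: [518.6, 92.7, 172.6]
tcp_rot: [0.256, 1.57, 0.272]
ft_force: [1.0, 0.3, 0.5]
opening: 0.499
```

Run:
```python
from h import *
plan([(577,181,45,1.2)],.7)
c=snap('wrist'); cv2.imwrite('pics/w20.png',cv2.resize(c['pixels'][:,:,::-1],(800,600),interpolation=cv2.INTER_CUBIC))
for x,y,z in [(0,0,16),(0,-138,16),(-60,-138,16),(-30,-113,61),(-30,42,27),(-60,0,16)]: print((x,y),(proj(c,[[*jp(x,y),z]])[0]*800/560).round())
```

```text
at [518.6  92.7 172.6] th 0.9 tilt [ 0.001  0.    -1.   ] j6 0.04 op 0.499 F [1.  0.3 0.5] t 61.3
-> [577, 181, 45, 1.2] j6~ 0.28
[[0.7,25.5,17.5,12.0,-0.1],[0.7,25.5,17.4,12.0,-0.0],[0.7,25.6,17.5,12.0,-0.1],[0.7,25.5,17.4,12.0,-0.0],[0.7,25.5,17.4,12.0,-0.1]]
(0, 0) [533. -17.]
(0, -138) [522. 202.]
(-60, -138) [437. 202.]
(-30, -113) [495. 160.]
(-30, 42) [ 493. -104.]
(-60, 0) [440. -17.]
```

View pics/w20.png

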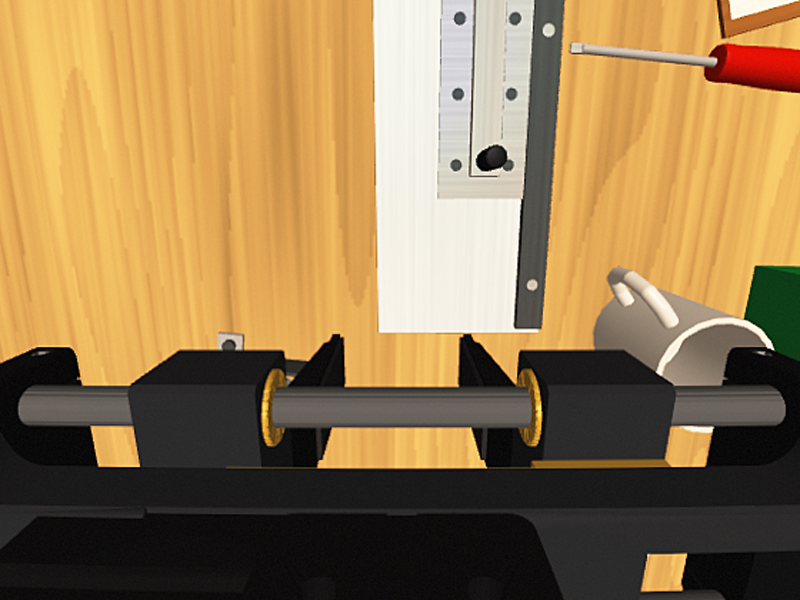

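The bar lies parallel to the fence across all three pads, with the knob at (493,157) against (495,160) predicted. The row is still home and the robot is clear, so I'm handing in.

```bash
python3 -c "
from h import *
print(env.job_done())"
```

```text
the job is handed in; nothing more can be done
None
```

I handed the job in at about 61 s of robot time; it reports no verdict, so success is judged only by my own checks.

**What I did:** I swung the bar open to about 1.47 rad. I flipped all three pads over the ramp; each landed steel side up. I set each one against the fence, pushed it along to the stop or its neighbour, and swung the bar shut.

**Last checks:**
- **Row:** pushing each pad home ended in firm contact at 11–13 N. The contact points were 46 mm apart (y = 245.2, 199.2 and 153.2 mm). The wrist picture showed three steel-up pads without gaps, flush with fence and stop.
- **Bar:** I felt its end stop with the knob at about x = 574 mm, where the closed position should be. In the last picture it lies parallel to the fence, within about 3 px of the predicted closed position.
- **Robot:** it ended clear of everything, and I saw no bystander moved in the pictures I viewed.

**Hitches:**
- One pad was first gripped too high, so I gripped it again lower.
- The third pad landed turned by 24.6 degrees, and I turned the jaws to match.
- My first reading of the knob before closing the bar gave the wrong radius (137 mm instead of 155 mm), because I had mistaken the knob's base for its top. I corrected it before moving.

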